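# Strip down the disc cutter after a cutting job

### The arm

A 7-joint arm with a two-finger parallel gripper is mounted at the origin on a cart in front of the work surface, level with it; the furniture and walls round the work are solid. World frame = base frame: x ahead of the robot, y to its left, z up, the work surface at z = 0. Lengths are in m, angles in degrees, forces in N, time in s.
With the tool pointing down it reaches from about 0.425 to 1.025 m from the base axis. Payload 9.4 kg.
Tool frame: the origin (TCP) lies midway between the tips of the shut fingers; the grasp point (between the pads) lies 19 mm behind it; z points along the fingers, y is the line along which they close (so a half turn about z gives the same grasp; the last joint's range is limited). The gripper opens to 85 mm and grips with 20 to 120 N. Pads are 22 mm wide; open, the fingers measure 114 mm over their backs; the gripper's body (76 mm by 85 mm) begins 54 mm behind the grasp point. The pads swing forward as they close: fully open they stand 13 mm farther back than shut.
Start: joints at [62.298, 34.337, -0.143, 91.639, 0.103, 54.024, -4.572], TCP at [0.287, -0.666, 0.231] pointing down, gripper open.
Joint ranges: [-147.43, 147.43], [-19.82, 112.94], [-74.19, 73.91], [6.32, 146.72], [-59.91, 239.91], [6.04, 106.73], [-150.56, 150.56]. Speed limits (degrees/s): [127.2, 127.2, 172.46, 172.46, 180, 180, 180].

### API

Orientations are given as a 3x3 rotation matrix whose columns are the frame's x, y, z axes.
In Python, from station import * gives the robot as it stands. The module is installed in compiled form; this text tells all that it offers.
- The arm moves only by the shell command python3 -m pendant 'ROWS' [FORCE]. ROWS is JSON, one flat list of numbers, 7 for each row, row after row: the turn, a rotation vector about the tool's x, y, z in rad, then the shift along the tool's x, y, z in m, then the finger opening in m, from 0 to 0.0854. A call has 1 to 20 rows; each row shifts and turns the commanded pose from where the row before left it, along the tool's axes as they then stand; what a row does not reach is not made up. A row lasts 1/12 s, in which the tool goes at most 41.7 mm and 7.16 degrees, less where a joint would pass 70% of its speed; a pose out of reach is approached as far as the arm can. A call is refused whole if a number of a shift passes 0.0417 or a number of a turn 0.125, either way. A call with a gripper value outside its range is refused whole. The fingers move at their own pace and stop on an object; FORCE is the grip in N (left out, the last holds). Time passes only in rows, so rows that do not move let the fingers close. It gives the time, the measured TCP pose, the force, the opening and the grip force at its end, in the units of the state.
- read_state(): the state, without advancing time (a new reading comes with each control period).
- read_camera(name): name is "scene" or "top"; returns the picture (400x640x3 uint8, red, green, blue); there is no depth.
- camera_params(name): a dict with "camera_matrix" (3x3 intrinsics, pixels), "k1" (the pictures are not rectified: a ray, as slopes to the right and down, at radius r is drawn at 1 + k1 r^2 times it, then the intrinsics apply), "rvec" (rotation vector, rad) and "tvec" (3), from world to camera coordinates, as OpenCV has them. Camera axes: x right, y down, z forward; pixel columns grow to the right and rows downward; lengths in m; the calibration is good to about 2 mm. A picture is of the moment at which its call begins. camera_params takes no time and is no camera call.
- finish_job(): hands the job in; it is judged then, once.
Trained networks look in the newest picture that a camera, given by its name, has taken for a name from the list of things; names that differ only in an ending like _2 or _b are one class to them, and where a whole thing is asked for, a point or a joint stands for the part that bears it (a point fixed in the world has none). Each returns a list of dicts, best first, with "score" (0 to 1); they miss things now and then, are a little off and sometimes report something else, mostly with a low value. They report only what shows in the picture. A call takes as long as a camera call.
- search_frame(thing, camera): "position" ([column, row] in pixels, amid what is visible of it).
- masks_of(thing, camera): "pixels" (400x640 bool, what is visible of it) and "position" ([column, row] in pixels, amid what is visible of it).
- pinpoint(thing, camera): "position" ([column, row] in pixels: a listed point, or the origin of a listed thing).
The state is a dict: "t": time; "joint_pos": joint angles; "joint_vel": joint speeds; "effort": joint torques, N m; "position": TCP position; "orientation": TCP orientation; "ft_force": force on the tool from outside, world axes, zero at the start; "torque": the same for the moment, N m; "width": finger opening in m; "gripper_force": force on a finger pad.
Only numpy, scipy, OpenCV 4.12 (cv2) and the standard library are available. Lean on these libraries where they do the work, as an engineer would, in place of code of your own. Each camera call takes 0.05 s, during which the arm holds its last target. There are 200 camera calls.

### The job

The discs are cut, so strip the disc cutter down. First draw the three punches, leaving the guide plate seated on its pins, and stand each one upright, right down through both decks of the wooden punch stand, in the bore marked with its own paint colour. Then lift the guide plate off and lay it flat, same side up, in the middle of the rubber mat with its long side along the mat's, and last lift the copper strip off the die and lay it flat in the blue offcut tray; leave everything at rest.

Things in the scene. Friction and masses are not known exactly. Their poses are not given: they have to be found in the camera images.
- cutter_base: disc cutter's lower half, fixed: green foot 74 x 128 x 12 mm, dark die 52 x 112 mm, its face at 40 mm, stock rails along both long sides (top at 43 mm), two 8 mm guide pins at (21, 45) and (-21, -45) mm, tops at 62 mm. Origin: centre of the underside, y along the row of bores (long side), z up. Bores at x = 0, y = -32 (small), 0, +32 mm (large), 20 mm deep.
- guide_plate: aluminium upper plate of the cutter, 60 (x) x 112 (y) x 16 mm, 350 g, lying on the stock rails with its underside 43 mm over the bench, over the guide pins with 1 mm play; lift straight up 20 mm to clear them. The die below is 4 mm narrower on each long side. Origin: centre of its underside, y along the long side, z up.
- copper_strip: flat copper strip, 26 (x) x 140 (y) x 2 mm, 60 g, with three punched holes, lying loose on the die between the rails, under the guide plate. Origin: centre of its underside, y along its length, z up. Its +y end sticks out 34 mm beyond the die and 26 mm beyond the green foot, 40 mm over the bench, so that fingers can pinch its two edges there.
- punch_small: steel punch, upright cylinder 10 mm wide, 72 mm long, its top 22 mm painted yellow; 40 g. Origin: centre of its foot, z along it to the head. At the start in the cutter at (0, -32) mm of cutter_base, foot 20 mm over the bench, top 33 mm proud of the guide plate, 1 mm play all round; draws straight up, clear after 45 mm.
- punch_medium: steel punch, upright cylinder 13 mm wide, 72 mm long, its top 22 mm painted blue; 90 g. Origin: centre of its foot, z along it to the head. At the start in the cutter at (0, 0) mm of cutter_base, foot 20 mm over the bench, top 33 mm proud of the guide plate, 1 mm play all round; draws straight up, clear after 45 mm.
- punch_large: steel punch, upright cylinder 16 mm wide, 72 mm long, its top 22 mm painted red; 130 g. Origin: centre of its foot, z along it to the head. At the start in the cutter at (0, +32) mm of cutter_base, foot 20 mm over the bench, top 33 mm proud of the guide plate, 1 mm play all round; draws straight up, clear after 45 mm.
- punch_stand: wooden stand, 48 (x) x 118 (y) mm, fixed, turned any way round. Upper deck's top at 42 mm, 5 mm thick; 17 mm gap; lower block's top at 20 mm, its blind bores in line with the deck's, floor at 6 mm (a seated punch's foot). Bores at x = 0: y = -36 mm, 16 mm wide, yellow paint patches beside it; y = 0, 19 mm, blue; y = +36 mm, 22 mm, red. Origin: centre of the underside, y along the row, z up.
- rubber_mat: flat black rubber mat, 140 (x) x 90 (y) x 4 mm, fixed to the bench, the rest for the guide plate. Origin: centre of the underside, x along its long side.
- offcut_tray: shallow blue metal tray, fixed, outside 180 (x) x 74 (y) x 16 mm, walls and floor 3 mm; the rest for the copper strip. Origin: centre of the underside, x along its long side; inner floor 3 mm above the bench.

How it is judged (in metres and radians):
On the way, in this order (a step that is already met when the one before it is completed fails the run):
1. all three punches stand in their own bores of the stand while the guide plate is still seated on the cutter (x of punch_small in the frame of punch_stand between -0.007 and 0.007 m and y of punch_small in the frame of punch_stand between -0.043 and -0.029 m and z of punch_small in the frame of punch_stand between 0.002 and 0.01 m and angle between each of punch_small, punch_medium, punch_large's own z axis and vertical below 0.15 rad and linear speed of each of punch_small, punch_medium, punch_large below 0.02 m/s and x of punch_medium in the frame of punch_stand between -0.007 and 0.007 m and y of punch_medium in the frame of punch_stand between -0.007 and 0.007 m and z of punch_medium in the frame of punch_stand between 0.002 and 0.01 m and x of punch_large in the frame of punch_stand between -0.007 and 0.007 m and y of punch_large in the frame of punch_stand between 0.029 and 0.043 m and z of punch_large in the frame of punch_stand between 0.002 and 0.01 m and z of guide_plate in the frame of cutter_base between 0.039 and 0.047 m), for 0.2 s.
2. the guide plate lies on the rubber mat, the strip still on the die (horizontal distance between guide_plate and rubber_mat below 0.015 m and z of guide_plate in the frame of rubber_mat between 0.001 and 0.007 m and angle between guide_plate's own z axis and vertical below 0.08 rad and angle between the y axis of guide_plate and the x axis of rubber_mat, either way round below 0.2 rad and linear speed of guide_plate below 0.02 m/s and z of copper_strip in the frame of cutter_base between 0.034 and 0.046 m), for 0.2 s.
3. the copper strip lies in the offcut tray (x of copper_strip in the frame of offcut_tray between -0.025 and 0.025 m and y of copper_strip in the frame of offcut_tray between -0.025 and 0.025 m and z of copper_strip in the frame of offcut_tray between -0.001 and 0.007 m and angle between copper_strip's own z axis and vertical below 0.08 rad and linear speed of copper_strip below 0.02 m/s), for 0.2 s.
At the end, for the whole second after the job is handed in: Punches in the bores of their colour: foot within 7 mm of the axis in x and y, 4 mm of the floor, 0.15 rad of upright. Plate flat on the mat, same side up, centres within 15 mm, long sides within 0.2 rad. Strip flat on the tray floor, within 25 mm of its centre in x and y. All at rest (all of step 3 and x of punch_small in the frame of punch_stand between -0.007 and 0.007 m and y of punch_small in the frame of punch_stand between -0.043 and -0.029 m and z of punch_small in the frame of punch_stand between 0.002 and 0.01 m and angle between each of punch_small, punch_medium, punch_large's own z axis and vertical below 0.15 rad and linear speed of each of punch_small, punch_medium, punch_large, guide_plate below 0.02 m/s and x of punch_medium in the frame of punch_stand between -0.007 and 0.007 m and y of punch_medium in the frame of punch_stand between -0.007 and 0.007 m and z of punch_medium in the frame of punch_stand between 0.002 and 0.01 m and x of punch_large in the frame of punch_stand between -0.007 and 0.007 m and y of punch_large in the frame of punch_stand between 0.029 and 0.043 m and z of punch_large in the frame of punch_stand between 0.002 and 0.01 m and horizontal distance between guide_plate and rubber_mat below 0.015 m and z of guide_plate in the frame of rubber_mat between 0.001 and 0.007 m and angle between guide_plate's own z axis and vertical below 0.08 rad and angle between the y axis of guide_plate and the x axis of rubber_mat, either way round below 0.2 rad); the robot touches nothing.
It also fails if it takes over 136 s, if anything falls off the work surface, if the arm or the gripper's body presses on something with over 40 N, if the wrist force passes 120 N, or if a joint passes its speed limit or range.

## Working session

There is one attempt and no reset: what is moved stays moved. The work goes in short steps, Python scripts to look and compute and a shell command to move; the robot and the scene stay as the last step left them, time stands still between calls to the robot, and variables do not carry over. Pictures are saved under pics/ and viewed, at most 14 in all, crops included, and the job is handed in when it is done.

```bash
mkdir -p pics; cat > h.py <<'E'
from station import *
import numpy as np, cv2
def cam(n):
    p=camera_params(n); return np.array(p["camera_matrix"],float),p["k1"],cv2.Rodrigues(np.array(p["rvec"],float))[0],np.array(p["tvec"],float).ravel()
def proj(n,P):
    K,k,R,t=cam(n); c=np.atleast_2d(P)@R.T+t; s=c[:,:2]/c[:,2:]; s=s*(1+k*(s**2).sum(1,keepdims=True)); return s@K[:2,:2].T+K[:2,2]
def ray(n,uv):
    K,k,R,t=cam(n); d=np.linalg.solve(K[:2,:2],np.array(uv,float)-K[:2,2]); s=d.copy()
    for _ in range(30): s=d/(1+k*(s@s))
    v=R.T@np.append(s,1); return -R.T@t, v/np.linalg.norm(v)
def at(n,uv,z):
    o,v=ray(n,uv); return o+v*(z-o[2])/v[2]
def tri(a,b):
    (o1,v1),(o2,v2)=ray("scene",a),ray("top",b)
    A=np.stack([v1,-v2],1); s=np.linalg.lstsq(A,o2-o1,rcond=None)[0]
    p,q=o1+s[0]*v1,o2+s[1]*v2; return (p+q)/2,np.linalg.norm(p-q)
E
python3 - <<'E'
from h import *
np.set_printoptions(precision=4,suppress=True)
for n in("scene","top"):
    im=read_camera(n); cv2.imwrite(f"pics/{n}0.png",im[:,:,::-1]); K,k,R,t=cam(n); print(n,K.tolist(),k,-R.T@t,R.tolist())
for th in "cutter_base guide_plate copper_strip punch_small punch_medium punch_large punch_stand rubber_mat offcut_tray".split():
    r={}
    for n in("scene","top"):
        L=pinpoint(th,n); r[n]=L; print(th,n,[(np.round(d["position"],1).tolist(),round(d["score"],2)) for d in L[:3]])
    if r["scene"] and r["top"]: print("   tri",*tri(r["scene"][0]["position"],r["top"][0]["position"]))
s=read_state(); print(s["position"],s["orientation"],s["width"],s["t"])
E
```

```text
scene [[389.32759550318497, 0.0, 316.13122785982483], [0.0, 389.32759550318497, 196.25664872560813], [0.0, 0.0, 1.0]] -0.006710100162729868 [-0.0552  0.5089  1.0099] [[-0.6906240843173784, -0.7231414966463172, -0.010234744203300561], [-0.5552785078040738, 0.5392701640891283, -0.6331298989102996], [0.4633617948554496, -0.43157162319991493, -0.773977894462708]]
top [[390.7394344775923, 0.0, 323.14072393175223], [0.0, 390.7394344775923, 202.1892247249675], [0.0, 0.0, 1.0]] -0.08483042607632803 [ 0.3801 -0.0273  1.0715] [[-0.011658373399271116, -0.9998735841978341, -0.010811935675889305], [-0.9918583143989568, 0.01293482906222676, -0.1266877040394634], [0.1268115392515321, 0.009246935736089132, -0.9918837269015708]]
cutter_base scene [([389.6, 168.2], 0.74)]
cutter_base top [([436.6, 220.1], 0.81)]
   tri [ 0.4625 -0.3312 -0.0019] 0.0023049378818994137
guide_plate scene [([391.6, 160.7], 0.81)]
guide_plate top [([437.3, 217.8], 0.93)]
   tri [ 0.4614 -0.3239  0.0422] 0.011776922672207186
copper_strip scene [([391.5, 163.1], 0.5), ([229.7, 280.6], 0.47)]
copper_strip top [([432.5, 223.1],
[... 315 characters left out ...]
7] 0.012861213889155291
punch_large scene [([392.0, 165.1], 0.6), ([385.5, 170.1], 0.44)]
punch_large top [([428.3, 225.3], 0.37)]
   tri [ 0.4403 -0.2957  0.0566] 0.013482874219791477
punch_stand scene [([231.3, 279.3], 0.89), ([388.4, 171.3], 0.5)]
punch_stand top [([199.7, 210.0], 0.57)]
   tri [ 0.5008  0.3305 -0.0083] 0.0005720095285258697
rubber_mat scene []
rubber_mat top [([278.0, 188.0], 0.56)]
offcut_tray scene [([341.3, 186.7], 0.96), ([229.5, 281.3], 0.66)]
offcut_tray top [([365.2, 197.4], 0.93)]
   tri [ 0.5228 -0.1377  0.0051] 0.013935136119202147
[ 0.2868 -0.6658  0.2313] [[ 0.9184  0.3957 -0.    ]
 [ 0.3957 -0.9184 -0.    ]
 [-0.      0.     -1.    ]] 0.08498072761481403 1.0
```

```bash
python3 - <<'E'
import cv2
a=cv2.imread("pics/scene0.png");b=cv2.imread("pics/top0.png")
c=cv2.resize(a[110:340,170:470],None,fx=2.6,fy=2.6,interpolation=cv2.INTER_CUBIC);cv2.imwrite("pics/s1.png",c)
c=cv2.resize(b[140:270,160:500],None,fx=2.35,fy=2.35,interpolation=cv2.INTER_CUBIC);cv2.imwrite("pics/t1.png",c)
E
```

```text
(no output)
```

View pics/s1.png

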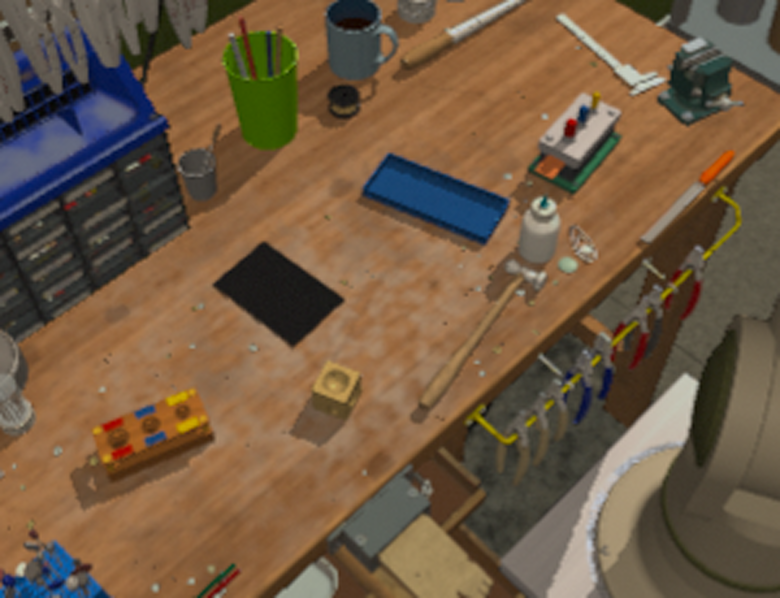

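View pics/t1.png

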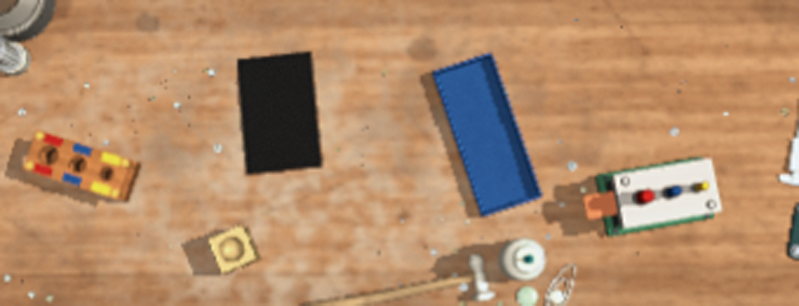

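The scene view shows the cutter upper right (plate about px (393,160)), the tray at (338,187), the mat at (277,223) and the stand at (229,278). In the top view they sit at (441,222), (367,197), (279,188) and (194,211). The strip's orange end points to +y, and the stand's red end is at +y with yellow towards −y. Next I'll fit poses to the masks.

```bash
cat > fit.py <<'E'
from h import *
from scipy.optimize import minimize
np.set_printoptions(precision=4,suppress=True)
S=4
def hullmask(m):
    m=m.astype(np.uint8); n,l,st,_=cv2.connectedComponentsWithStats(m); m=(l==1+np.argmax(st[1:,4])).astype(np.uint8)
    c=max(cv2.findContours(cv2.resize(m*255,None,fx=S,fy=S,interpolation=cv2.INTER_LINEAR)[:, :].__gt__(127).astype(np.uint8),0,2)[0],key=cv2.contourArea)
    o=np.zeros((400*S,640*S),np.uint8); cv2.fillPoly(o,[cv2.convexHull(c)],1); return o
def corners(p,dx,dy,z0,z1):
    c,s=np.cos(p[2]),np.sin(p[2]); dz=p[3] if len(p)>3 else 0
    return np.array([[p[0]+c*x-s*y,p[1]+s*x+c*y,z+dz] for x in(-dx/2,dx/2) for y in(-dy/2,dy/2) for z in(z0,z1)])
def fit(masks,dims,p0):
    def cost(p):
        e=0
        for n,M in masks.items():
            o=np.zeros_like(M); q=((proj(n,corners(p,*dims))+.5)*S-.5)
            cv2.fillPoly(o,[cv2.convexHull(np.round(q*16).astype(np.int32))],1,shift=4)
            e+=np.count_nonzero(o!=M)/M.sum()
        return e
    p0=np.array(p0,float); best=None
    for k in range(2):
        st=np.vstack([p0]+[p0+d for d in np.diag([.008,.008,.1,.008][:len(p0)])])
        r=minimize(cost,p0,method="Nelder-Mead",options=dict(initial_simplex=st,xatol=1e-4,fatol=1e-5,maxiter=200)); p0=r.x
    return r.x,r.fun
E
python3 - <<'E'
from fit import *
ims={n:read_camera(n) for n in("scene","top")}
D={"guide_plate":((.06,.112,.043,.059),(.455,-.33,.1)),"punch_stand":((.048,.118,0,.042),(.50,.32,-.25)),"rubber_mat":((.14,.09,0,.004),(.55,.09,0)),"offcut_tray":((.18,.074,0,.016),(.52,-.14,.3))}
for th,(d,p0) in D.items():
    M={}
    for n in ims:
        L=masks_of(th,n); print(th,n,[(np.round(q["position"],0).tolist(),round(q["score"],2),int(q["pixels"].sum())) for q in L[:3]])
        if L:M[n]=hullmask(L[0]["pixels"])
    for sub in [M]+[{n:M[n]} for n in M]:
        p,f=fit(sub,d,p0); print("  ",list(sub),p[:2],np.degrees(p[2]),round(f,4))
    if len(M)==2: p,f=fit(M,d,list(p0)+[0]); print("   freez",p,np.degrees(p[2]),f)
# colour blobs
for n,im in ims.items():
    h=cv2.cvtColor(im,cv2.COLOR_RGB2HSV).astype(int)
    box={"scene":(360,130,430,190),"top":(415,200,475,245)}[n]; sb={"scene":(195,255,260,300),"top":(160,190,222,232)}[n]
    for nm,b in(("cut",box),("stand",sb)):
        x0,y0,x1,y1=b; H=h[y0:y1,x0:x1]
        for c,m in dict(red=((H[...,0]<6)|(H[...,0]>174))&(H[...,1]>170)&(H[...,2]>90),blue=(abs(H[...,0]-110)<14)&(H[...,1]>110),yellow=(abs(H[...,0]-26)<5)&(H[...,1]>150)&(H[...,2]>120)).items():
            k,l,st,ce=cv2.connectedComponentsWithStats(m.astype(np.uint8)); print(n,nm,c,[(np.round(ce[i]+[x0,y0],1).tolist(),int(st[i,4])) for i in range(1,k) if st[i,4]>3])
E
```

```text
guide_plate scene [([393.0, 164.0], 0.59, 328)]
guide_plate top [([444.0, 219.0], 0.87, 878), ([415.0, 224.0], 0.2, 129)]
   ['scene', 'top'] [ 0.4531 -0.3303] 9.686022820537088 0.1854
   ['scene'] [ 0.4531 -0.3277] 11.828186811470216 0.0973
   ['top'] [ 0.4525 -0.3321] 9.581489784121525 0.0539
   freez [ 0.453  -0.3305  0.1873 -0.001 ] 10.732876673844727 0.1778783596333518
punch_stand scene [([229.0, 276.0], 0.75, 1018)]
punch_stand top [([198.0, 212.0], 0.96, 802)]
   ['scene', 'top'] [0.4963 0.3358] -18.176096248753026 0.1367
   ['scene'] [0.496  0.3358] -17.59363208119044 0.0611
   ['top'] [0.4963 0.3353] -18.168118667870615 0.0682
   freez [ 0.496   0.3352 -0.3265  0.0009] -18.709809182675677 0.13862312954865552
rubber_mat scene [([277.0, 224.0], 0.87, 1007), ([392.0, 161.0], 0.31, 439)]
rubber_mat top [([279.0, 190.0], 0.75, 1533)]
   ['scene', 'top'] [0.5584 0.1078] 5.546215029606267 0.0929
   ['scene'] [0.5581 0.1093] 4.499718426447772 0.0382
   ['top'] [0.558  0.1063] 6.182872425217312 0.0291
   freez [ 0.5602  0.1072  0.093  -0.0047] 5.330283548301195 0.07584440012295154
of
[... 260 characters left out ...]
 0.0342
   freez [ 0.5307 -0.1376  0.3062 -0.0058] 17.543831947181538 0.07842328267336157
scene cut red [([389.5, 157.0], 8)]
scene cut blue [([393.9, 153.4], 14), ([361.9, 187.3], 22)]
scene cut yellow [([399.0, 147.0], 6)]
scene stand red [([212.9, 272.6], 17), ([216.1, 283.5], 16)]
scene stand blue [([225.2, 267.8], 13), ([229.2, 278.2], 16)]
scene stand yellow [([237.7, 262.8], 26), ([241.7, 273.0], 25)]
top cut red [([435.0, 222.9], 20)]
top cut blue [([446.5, 221.0], 16)]
top cut yellow [([459.4, 218.8], 5)]
top stand red [([182.4, 199.3], 25), ([178.0, 211.7], 23)]
top stand blue [([194.6, 203.2], 14), ([189.9, 215.8], 17)]
top stand yellow [([207.1, 207.2], 32), ([202.5, 219.8], 33)]
```

```bash
python3 - <<'E'
from h import *
np.set_printoptions(precision=4,suppress=True)
sc=dict(red=(389.5,157),blue=(393.9,153.4),yellow=(399,147)); tp=dict(red=(435,222.9),blue=(446.5,221),yellow=(459.4,218.8))
for c in sc: print(c,*tri(sc[c],tp[c]),"top@.088",at("top",tp[c],.088)[:2],"sc@.084",at("scene",sc[c],.084)[:2])
p=np.array([.453,-.3303]);a=np.radians(10)
for c,y in(("red",.032),("blue",0),("yellow",-.032)): print(c,p+[-np.sin(a)*y,np.cos(a)*y])
S=dict(red=[(212.9,272.6),(216.1,283.5)],blue=[(225.2,267.8),(229.2,278.2)],yellow=[(237.7,262.8),(241.7,273)])
T=dict(red=[(182.4,199.3),(178,211.7)],blue=[(194.6,203.2),(189.9,215.8)],yellow=[(207.1,207.2),(202.5,219.8)])
for c in S:
    print("stand",c,"sc",np.mean([at("scene",u,.042) for u in S[c]],0),"top",np.mean([at("top",u,.042) for u in T[c]],0), "tri",[tri(a,b)[0] for a,b in zip(S[c],T[c])])
E
```

```text
red [ 0.4504 -0.3012  0.0837] 0.001884558667660381 top@.088 [ 0.4494 -0.3006] sc@.084 [ 0.4509 -0.3003]
blue [ 0.4558 -0.3337  0.0745] 0.002662414393409553 top@.088 [ 0.4537 -0.3304] sc@.084 [ 0.4515 -0.3241]
yellow [ 0.4605 -0.3658  0.0798] 0.0026883206687947445 top@.088 [ 0.4588 -0.3639] sc@.084 [ 0.4591 -0.3608]
red [ 0.4474 -0.2988]
blue [ 0.453  -0.3303]
yellow [ 0.4586 -0.3618]
stand red sc [0.509  0.3705 0.042 ] top [0.5078 0.3677 0.042 ] tri [array([0.5256, 0.3634, 0.0409]), array([0.4925, 0.3755, 0.0389])]
stand blue sc [0.4974 0.3362 0.042 ] top [0.4966 0.3341 0.042 ] tri [array([0.5147, 0.3297, 0.0398]), array([0.4803, 0.341 , 0.0408])]
stand yellow sc [0.4861 0.3016 0.042 ] top [0.4854 0.2994 0.042 ] tri [array([0.5033, 0.295 , 0.0399]), array([0.4693, 0.3064, 0.0404])]
```

```bash
cat > go.py <<'E'
# usage: go.py x y z yawdeg(tool y axis, mod 180) ; prints turn about tool z, then shift in the turned tool axes
import sys; from h import *
s=read_state(); R=np.array(s["orientation"]); p=np.array(s["position"])
x,y,z,a=map(float,sys.argv[1:5])
cur=np.degrees(np.arctan2(R[1,1],R[0,1])); d=(a-cur+90)%180-90
if len(sys.argv)>5: d+=float(sys.argv[5])
t=-np.radians(d); Rt=cv2.Rodrigues(np.array([0,0,t]))[0]; Rn=R@Rt
sh=Rn.T@(np.array([x,y,z])-p)
print("yaw",round(cur,2),"turn z %.4f rad"%t,"shift",np.round(sh,4).tolist(),"tilt",np.round(R[:,2],4).tolist(),"pos",np.round(p,4).tolist(),"j7",round(float(s["joint_pos"][6]),1))
print("F",np.round(s["ft_force"],2).tolist(),"w %.4f g %.1f t %.2f"%(s["width"],s["gripper_force"],s["t"]))
E
python3 go.py .4484 -.2996 .16 9.5
```

```text
yaw -66.69 turn z -1.3298 rad shift [0.3346, 0.2198, 0.0713] tilt [-0.0001, -0.0, -1.0] pos [0.2869, -0.6658, 0.2313] j7 -4.6
F [-0.36, -0.19, -0.67] w 0.0854 g 0.0 t 1.50
```

```bash
python3 -m pendant '[0,0,-0.1209,0,0,0,0.085, 0,0,-0.1209,0,0,0,0.085, 0,0,-0.1209,0,0,0,0.085, 0,0,-0.1209,0,0,0,0.085, 0,0,-0.1209,0,0,0,0.085, 0,0,-0.1209,0,0,0,0.085, 0,0,-0.1209,0,0,0,0.085, 0,0,-0.1209,0,0,0,0.085, 0,0,-0.1209,0,0,0,0.085, 0,0,-0.1209,0,0,0,0.085, 0,0,-0.1209,0,0,0,0.085, 0,0,0,0.033,0.0217,0.007,0.085, 0,0,0,0.033,0.0217,0.007,0.085, 0,0,0,0.033,0.0217,0.007,0.085, 0,0,0,0.033,0.0217,0.007,0.085, 0,0,0,0.033,0.0217,0.007,0.085, 0,0,0,0.033,0.0217,0.007,0.085, 0,0,0,0.033,0.0217,0.007,0.085, 0,0,0,0.033,0.0217,0.007,0.085]' 30; python3 go.py .4484 -.2996 .16 9.5
```

```text
t: 3.08
position: [0.4149, -0.3753, 0.1753]
orientation: [[-0.165, 0.986, 0.001], [0.986, 0.165, -0.0], [-0.001, 0.0, -1.0]]
ft_force: [0.9, -0.4, 0.2]
width: 0.0854
gripper_force: 0.0
yaw 9.47 turn z -0.0005 rad shift [0.0691, 0.0455, 0.0152] tilt [0.0005, -0.0005, -1.0] pos [0.4149, -0.3753, 0.1753] j7 29.4
F [0.88, -0.43, 0.21] w 0.0854 g 0.0 t 3.08
```

```bash
python3 -m pendant '[0,0,0,0.0345,0.0227,0.0076,0.045, 0,0,0,0.0345,0.0227,0.0076,0.045, 0,0,0,0,0,0.0,0.045, 0,0,0,0,0,0,0.045, 0,0,0,0,0,0,0.045, 0,0,0,0,0,0,0.045]' 20; python3 go.py .4484 -.2996 .066 9.5
python3 - <<'E'
from fit import *
for n in("scene","top"):
    im=read_camera(n); b=proj(n,[[.4484,-.2996,.1]])[0].astype(int); x,y=b
    cv2.imwrite(f"pics/a_{n}.png",cv2.resize(im[y-45:y+45,x-60:x+60,::-1],None,fx=3.2,fy=3.2,interpolation=cv2.INTER_CUBIC))
a=[cv2.imread(f"pics/a_{n}.png") for n in("scene","top")]; cv2.imwrite("pics/a.png",np.hstack(a))
E
```

```text
t: 3.58
position: [0.447, -0.3033, 0.1603]
orientation: [[-0.163, 0.987, -0.0], [0.987, 0.163, -0.001], [-0.001, -0.0, -1.0]]
ft_force: [-0.1, -0.0, -0.4]
width: 0.0449
gripper_force: 0.0
yaw 9.39 turn z -0.0019 rad shift [0.0035, 0.002, 0.0943] tilt [-0.0002, -0.0008, -1.0] pos [0.447, -0.3033, 0.1603] j7 20.3
F [-0.15, -0.02, -0.38] w 0.0449 g 0.0 t 3.58
```

View pics/a.png

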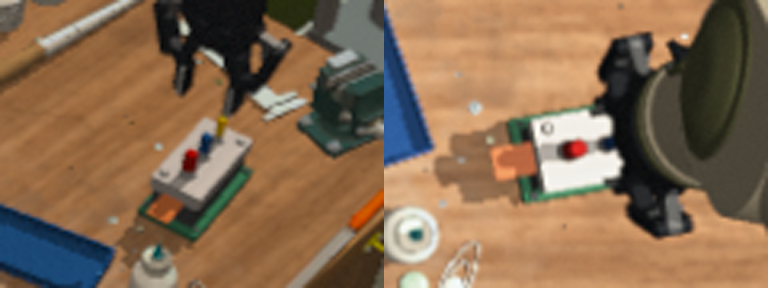

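The view shows the gripper squarely above the cutter, tips at about (206,101) in the left crop and the red head at (190,160), which matches the estimate. I'll lower it.

```bash
python3 -m pendant '[0,0,0,0.0035,0.002,0.02,0.045, 0,0,0,0,0,0.02,0.045, 0,0,0,0,0,0.02,0.045, 0,0,0,0,0,0.018,0.045, 0,0,0,0,0,0.016,0.045, 0,0,0,0,0,0,0.045, 0,0,0,0,0,0,0.045, 0,0,0,0,0,0,0.045]' 20; python3 go.py .4484 -.2996 .066 9.5
```

```text
t: 4.35
position: [0.449, -0.2988, 0.0668]
orientation: [[-0.164, 0.986, 0.0], [0.986, 0.164, -0.0], [-0.001, 0.0, -1.0]]
ft_force: [-0.0, -0.2, 0.4]
width: 0.0449
gripper_force: 0.0
yaw 9.44 turn z -0.0011 rad shift [-0.0007, -0.0007, 0.0008] tilt [0.0004, -0.0004, -1.0] pos [0.449, -0.2988, 0.0668] j7 14.7
F [-0.02, -0.15, 0.39] w 0.0449 g 0.0 t 4.35
```

Closing gently; the force readout will show how well centred it is.

```bash
python3 -m pendant '[0,0,0,0,0,0,0.012, 0,0,0,0,0,0,0.012, 0,0,0,0,0,0,0.012, 0,0,0,0,0,0,0.012, 0,0,0,0,0,0,0.012, 0,0,0,0,0,0,0.012, 0,0,0,0,0,0,0.012, 0,0,0,0,0,0,0.012]' 25; python3 go.py .4484 -.2996 .066 9.5
```

```text
t: 5.02
position: [0.4496, -0.2984, 0.0671]
orientation: [[-0.165, 0.986, 0.002], [0.986, 0.165, -0.001], [-0.001, 0.001, -1.0]]
ft_force: [-0.8, -0.2, 7.6]
width: 0.0153
gripper_force: 25.5
yaw 9.5 turn z 0.0001 rad shift [-0.001, -0.0014, 0.0011] tilt [0.0015, -0.0011, -1.0] pos [0.4496, -0.2984, 0.0671] j7 14.7
F [-0.75, -0.24, 7.58] w 0.0153 g 25.5 t 5.02
```

```bash
python3 -m pendant '[0,0,0,0,0,-0.006,0.012, 0,0,0,0,0,-0.01,0.012, 0,0,0,0,0,-0.015,0.012, 0,0,0,0,0,-0.02,0.012, 0,0,0,0,0,-0.02,0.012, 0,0,0,0,0,-0.03,0.012, 0,0,0,0,0,-0.03,0.012, 0,0,0,0,0,0,0.012, 0,0,0,0,0,0,0.012]' 40; python3 go.py .5083 .3692 .2 -18.3
python3 - <<'E'
from fit import *
a=[]
for n in("scene","top"):
    im=read_camera(n); x,y=proj(n,[[.4484,-.2996,.1]])[0].astype(int)
    a.append(cv2.resize(im[y-45:y+45,x-60:x+60,::-1],None,fx=3.2,fy=3.2,interpolation=cv2.INTER_CUBIC))
cv2.imwrite("pics/b.png",np.hstack(a))
E
```

```text
t: 5.77
position: [0.4493, -0.2985, 0.1993]
orientation: [[-0.165, 0.986, 0.003], [0.986, 0.165, -0.002], [-0.003, 0.002, -1.0]]
ft_force: [-0.3, 0.3, -1.7]
width: 0.0146
gripper_force: 39.1
yaw 9.48 turn z 0.4848 rad shift [0.6525, -0.1537, -0.002] tilt [0.0028, -0.0021, -1.0] pos [0.4493, -0.2985, 0.1993] j7 21.6
F [-0.27, 0.29, -1.7] w 0.0146 g 39.1 t 5.77
```

View pics/b.png

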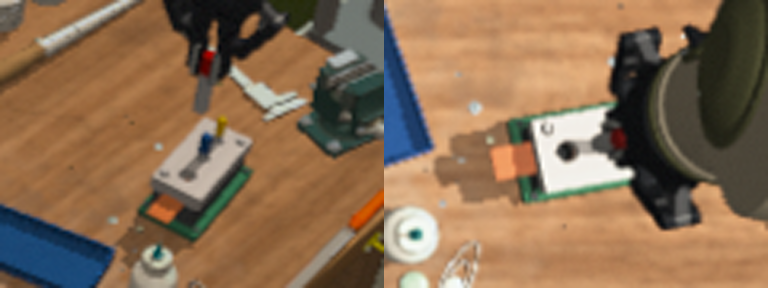

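The red punch is out (head at crop (208,62)), and the plate with blue and yellow is still seated. On to the stand.

```bash
python3 -m pendant '[0,0,0.1212,0,0,0,0.012, 0,0,0.1212,0,0,0,0.012, 0,0,0.1212,0,0,0,0.012, 0,0,0.1212,0,0,0,0.012, 0,0,0,0.02,-0.005,0,0.012, 0,0,0,0.038,-0.009,0,0.012, 0,0,0,0.038,-0.009,0,0.012, 0,0,0,0.038,-0.009,0,0.012, 0,0,0,0.038,-0.009,0,0.012, 0,0,0,0.038,-0.009,0,0.012, 0,0,0,0.038,-0.009,0,0.012, 0,0,0,0.038,-0.009,0,0.012, 0,0,0,0.038,-0.009,0,0.012, 0,0,0,0.038,-0.009,0,0.012, 0,0,0,0.038,-0.009,0,0.012, 0,0,0,0.038,-0.009,0,0.012, 0,0,0,0.038,-0.009,0,0.012, 0,0,0,0.038,-0.009,0,0.012, 0,0,0,0.038,-0.009,0,0.012, 0,0,0,0.038,-0.009,0,0.012]' 40; python3 go.py .5083 .3692 .13 -18.3
```

```text
t: 7.53
position: [0.5, 0.3076, 0.1955]
orientation: [[0.313, 0.95, -0.003], [0.95, -0.313, -0.002], [-0.003, -0.002, -1.0]]
ft_force: [1.4, -0.6, -2.0]
width: 0.0145
gripper_force: 39.1
yaw -18.25 turn z 0.0009 rad shift [0.0613, -0.0113, 0.0654] tilt [-0.0025, -0.002, -1.0] pos [0.5, 0.3076, 0.1955] j7 -66.4
F [1.41, -0.59, -1.99] w 0.0145 g 39.1 t 7.53
```

```bash
python3 -m pendant '[0,0,0,0.03,-0.0055,0.005,0.012, 0,0,0,0.02,-0.004,0.01,0.012, 0,0,0,0.0113,-0.0018,0.02,0.012, 0,0,0,0,0,0.02,0.012, 0,0,0,0,0,0.01,0.012, 0,0,0,0,0,0,0.012, 0,0,0,0,0,0,0.012, 0,0,0,0,0,0,0.012]' 40; python3 go.py .5083 .3692 .11 -18.3
python3 - <<'E'
from fit import *
a=[]
for n in("scene","top"):
    im=read_camera(n); x,y=proj(n,[[.5083,.3692,.06]])[0].astype(int)
    a.append(cv2.resize(im[y-30:y+30,x-40:x+40,::-1],None,fx=5,fy=5,interpolation=cv2.INTER_CUBIC)); print(x,y)
cv2.imwrite("pics/c.png",np.hstack(a))
E
```

```text
t: 8.2
position: [0.5098, 0.3674, 0.1326]
orientation: [[0.314, 0.949, 0.0], [0.949, -0.314, -0.0], [-0.0, 0.0, -1.0]]
ft_force: [0.3, 0.2, -1.6]
width: 0.015
gripper_force: 39.1
yaw -18.31 turn z -0.0002 rad shift [0.0012, -0.002, 0.0226] tilt [0.0002, -0.0001, -1.0] pos [0.5098, 0.3674, 0.1326] j7 -71.8
F [0.3, 0.23, -1.64] w 0.0150 g 39.1 t 8.20
213 274
177 204
```

View pics/c.png

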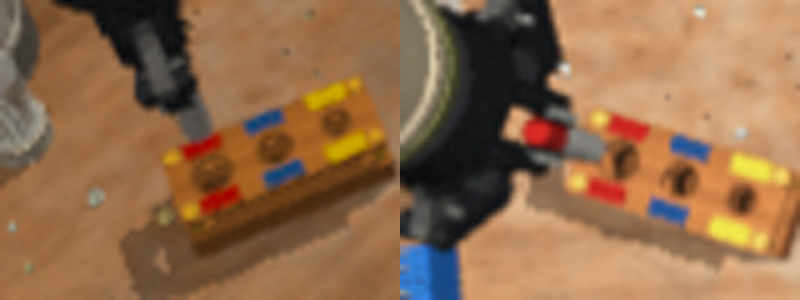

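The punch hangs just short of the red bore: its foot is near crop (203,135) in the scene view and (600,147) in the top view, with the bore at (211,172) and (622,158). I'll triangulate both.

```bash
python3 - <<'E'
from h import *
np.set_printoptions(precision=4,suppress=True)
f=lambda u,v,o:(o[0]+(u+.5)/5-.5,o[1]+(v+.5)/5-.5)
print("foot",*tri(f(202,134,(173,244)),f(199,146,(137,174))))
b1,b2=f(211,172,(173,244)),f(222,159,(137,174)); print("bore",*tri(b1,b2),at("scene",b1,.042),at("top",b2,.042))
P=[.5098,.3674,.0865]; print(proj("scene",[P]),proj("top",[P]),f(202,134,(173,244)),f(199,146,(137,174)))
E
```

```text
foot [0.5109 0.3653 0.0758] 0.0002044039222393251
bore [0.5097 0.3684 0.0374] 0.002986484700423761 [0.5084 0.3699 0.042 ] [0.508  0.3655 0.042 ]
[[211.7429 269.2184]] [[173.9872 202.6915]] (213.0, 270.4) (176.4, 202.8)
```

```bash
python3 -m pendant '[0,0,0,0.0005,-0.0018,0.01,0.012, 0,0,0,0,0,0.015,0.012, 0,0,0,0,0,0.012,0.012, 0,0,0,0,0,0.008,0.012, 0,0,0,0,0,0.005,0.012, 0,0,0,0,0,0,0.012, 0,0,0,0,0,0,0.012]' 40; python3 go.py .5083 .3685 .052 -18.3
```

```text
t: 8.88
position: [0.5079, 0.3689, 0.082]
orientation: [[0.314, 0.95, -0.0], [0.95, -0.314, -0.0], [-0.0, -0.0, -1.0]]
ft_force: [0.6, 0.3, -1.0]
width: 0.0144
gripper_force: 39.1
yaw -18.27 turn z 0.0005 rad shift [-0.0003, 0.0005, 0.03] tilt [-0.0003, -0.0003, -1.0] pos [0.5079, 0.3689, 0.082] j7 -73.5
F [0.57, 0.28, -1.05] w 0.0144 g 39.1 t 8.88
```

```bash
python3 -m pendant '[0,0,0,0,0,0.006,0.012, 0,0,0,0,0,0.006,0.012, 0,0,0,0,0,0.006,0.012, 0,0,0,0,0,0.006,0.012, 0,0,0,0,0,0.002,0.012, 0,0,0,0,0,0,0.012, 0,0,0,0,0,0,0.012]' 40; python3 go.py .5083 .3685 .052 -18.3
```

```text
t: 9.47
position: [0.5079, 0.3689, 0.0559]
orientation: [[0.313, 0.95, -0.0], [0.95, -0.313, -0.0], [-0.0, -0.0, -1.0]]
ft_force: [0.1, 0.4, -0.8]
width: 0.0143
gripper_force: 39.1
yaw -18.27 turn z 0.0006 rad shift [-0.0002, 0.0005, 0.0039] tilt [-0.0004, -0.0003, -1.0] pos [0.5079, 0.3689, 0.0559] j7 -74.2
F [0.1, 0.39, -0.84] w 0.0143 g 39.1 t 9.47
```

```bash
python3 -m pendant '[0,0,0,0,0,0.0025,0.012, 0,0,0,0,0,0,0.012, 0,0,0,0,0,0,0.045, 0,0,0,0,0,0,0.045, 0,0,0,0,0,0,0.045, 0,0,0,0,0,0,0.045, 0,0,0,0,0,-0.02,0.045, 0,0,0,0,0,-0.035,0.045, 0,0,0,0,0,-0.035,0.045, 0,0,0,0,0,-0.035,0.045, 0,0,0,0,0,-0.02,0.045]' 25; python3 go.py .4543 -.3306 .2 9.5
```

```text
t: 10.38
position: [0.5087, 0.3697, 0.2026]
orientation: [[0.314, 0.95, 0.003], [0.95, -0.314, 0.003], [0.003, 0.002, -1.0]]
ft_force: [1.1, 0.8, -0.4]
width: 0.0451
gripper_force: 0.0
yaw -18.27 turn z -0.4847 rad shift [-0.6817, -0.1693, 0.0007] tilt [0.003, 0.0026, -1.0] pos [0.5087, 0.3697, 0.2026] j7 -70.2
F [1.05, 0.8, -0.38] w 0.0451 g 0.0 t 10.38
```

```bash
python3 -m pendant '[0,0,-0.1212,0,0,0,0.045, 0,0,-0.1212,0,0,0,0.045, 0,0,-0.1212,0,0,0,0.045, 0,0,-0.1212,0,0,0,0.045, 0,0,0,-0.0392,-0.0097,0,0.045, 0,0,0,-0.0392,-0.0097,0,0.045, 0,0,0,-0.0392,-0.0097,0,0.045, 0,0,0,-0.0392,-0.0097,0,0.045, 0,0,0,-0.0392,-0.0097,0,0.045, 0,0,0,-0.0392,-0.0097,0,0.045, 0,0,0,-0.0392,-0.0097,0,0.045, 0,0,0,-0.0392,-0.0097,0,0.045, 0,0,0,-0.0392,-0.0097,0,0.045, 0,0,0,-0.0392,-0.0097,0,0.045, 0,0,0,-0.0392,-0.0097,0,0.045, 0,0,0,-0.0392,-0.0097,0,0.045, 0,0,0,-0.0392,-0.0097,0,0.045, 0,0,0,-0.0392,-0.0097,0,0.045, 0,0,0,-0.0392,-0.0097,0,0.045, 0,0,0,-0.0392,-0.0097,0,0.045]' 25; python3 go.py .4546 -.3301 .11 9.5
python3 - <<'E'
from fit import *
a=[]
for n in("scene","top"):
    im=read_camera(n); x,y=proj(n,[[.497,.335,.05]])[0].astype(int)
    a.append(cv2.resize(im[y-30:y+30,x-40:x+40,::-1],None,fx=5,fy=5,interpolation=cv2.INTER_CUBIC)); print(x,y)
cv2.imwrite("pics/d.png",np.hstack(a))
E
```

```text
t: 12.05
position: [0.4579, -0.2774, 0.199]
orientation: [[-0.165, 0.986, 0.0], [0.986, 0.165, -0.0], [-0.0, 0.0, -1.0]]
ft_force: [1.7, -0.3, -0.2]
width: 0.0452
gripper_force: 0.0
yaw 9.5 turn z -0.0000 rad shift [-0.0514, -0.0119, 0.089] tilt [0.0004, -0.0004, -1.0] pos [0.4579, -0.2774, 0.199] j7 18.7
F [1.68, -0.25, -0.22] w 0.0452 g 0.0 t 12.05
227 271
190 209
```

View pics/d.png

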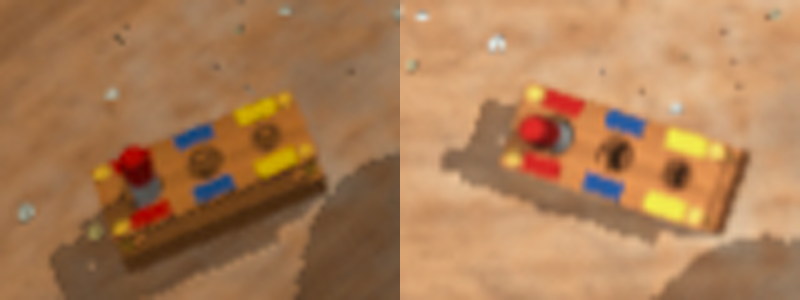

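The red punch stands upright and seated in its bore (crop (137,165) and (540,130)). Next is blue.

```bash
python3 -m pendant '[0,0,0,-0.03,-0.007,0,0.045, 0,0,0,-0.0214,-0.005,0.01,0.045, 0,0,0,0,0,0.03,0.045, 0,0,0,0,0,0.03,0.045, 0,0,0,0,0,0.02,0.045, 0,0,0,0,0,0,0.045, 0,0,0,0,0,0,0.045]' 25; python3 go.py .4546 -.3301 .067 9.5
```

```text
t: 12.73
position: [0.4549, -0.3272, 0.1083]
orientation: [[-0.166, 0.986, -0.002], [0.986, 0.166, 0.001], [0.001, -0.001, -1.0]]
ft_force: [-0.1, 0.4, 0.3]
width: 0.0451
gripper_force: 0.0
yaw 9.55 turn z 0.0009 rad shift [-0.0029, -0.0007, 0.0413] tilt [-0.0017, 0.0012, -1.0] pos [0.4549, -0.3272, 0.1083] j7 19.0
F [-0.12, 0.38, 0.26] w 0.0451 g 0.0 t 12.73
```

```bash
python3 -m pendant '[0,0,0,0,0,0.02,0.045, 0,0,0,0,0,0.02,0.045, 0,0,0,0,0,0.0,0.045, 0,0,0,0,0,0,0.045, 0,0,0,0,0,0,0.045]' 25; python3 go.py .4546 -.3301 .067 9.5
```

```text
t: 13.15
position: [0.4559, -0.3283, 0.0704]
orientation: [[-0.165, 0.986, 0.002], [0.986, 0.165, -0.001], [-0.001, 0.001, -1.0]]
ft_force: [-0.1, 0.6, 0.4]
width: 0.0452
gripper_force: 0.0
yaw 9.52 turn z 0.0003 rad shift [-0.0016, -0.0016, 0.0034] tilt [0.0015, -0.0011, -1.0] pos [0.4559, -0.3283, 0.0704] j7 17.0
F [-0.07, 0.57, 0.43] w 0.0452 g 0.0 t 13.15
```

```bash
python3 -m pendant '[0,0,0,-0.0013,-0.001,0.0034,0.045, 0,0,0,0,0,0,0.03, 0,0,0,0,0,0,0.01, 0,0,0,0,0,0,0.01, 0,0,0,0,0,0,0.01, 0,0,0,0,0,0,0.01, 0,0,0,0,0,0,0.01, 0,0,0,0,0,0,0.01, 0,0,0,0,0,0,0.01]' 25; python3 go.py .4546 -.3301 .067 9.5
```

```text
t: 13.9
position: [0.4548, -0.3297, 0.0658]
orientation: [[-0.165, 0.986, 0.001], [0.986, 0.165, -0.001], [-0.001, 0.001, -1.0]]
ft_force: [0.5, -0.1, 7.2]
width: 0.0121
gripper_force: 24.6
yaw 9.5 turn z 0.0001 rad shift [-0.0004, -0.0002, -0.0012] tilt [0.0008, -0.0007, -1.0] pos [0.4548, -0.3297, 0.0658] j7 16.9
F [0.51, -0.08, 7.21] w 0.0121 g 24.6 t 13.90
```

```bash
python3 -m pendant '[0,0,0,0,0,-0.006,0.01, 0,0,0,0,0,-0.01,0.01, 0,0,0,0,0,-0.015,0.01, 0,0,0,0,0,-0.02,0.01, 0,0,0,0,0,-0.02,0.01, 0,0,0,0,0,-0.03,0.01, 0,0,0,0,0,-0.03,0.01, 0,0,0,0,0,0,0.01, 0,0,0.1212,0,0,0,0.01, 0,0,0.1212,0,0,0,0.01, 0,0,0.1212,0,0,0,0.01, 0,0,0.1212,0,0,0,0.01]' 40; python3 go.py .497 .335 .2 -18.3
```

```text
t: 14.9
position: [0.4539, -0.3293, 0.1967]
orientation: [[0.319, 0.948, -0.0], [0.948, -0.319, 0.0], [0.0, -0.0, -1.0]]
ft_force: [0.2, 0.4, -0.6]
width: 0.0114
gripper_force: 39.0
yaw -18.63 turn z -0.0057 rad shift [0.6443, -0.1677, -0.0032] tilt [-0.0001, 0.0002, -1.0] pos [0.4539, -0.3293, 0.1967] j7 0.9
F [0.23, 0.42, -0.64] w 0.0114 g 39.0 t 14.90
```

```bash
python3 -m pendant '[0,0,0,0.02,-0.0052,-0.003,0.01, 0,0,0,0.0384,-0.01,0,0.01, 0,0,0,0.0384,-0.01,0,0.01, 0,0,0,0.0384,-0.01,0,0.01, 0,0,0,0.0384,-0.01,0,0.01, 0,0,0,0.0384,-0.01,0,0.01, 0,0,0,0.0384,-0.01,0,0.01, 0,0,0,0.0384,-0.01,0,0.01, 0,0,0,0.0384,-0.01,0,0.01, 0,0,0,0.0384,-0.01,0,0.01, 0,0,0,0.0384,-0.01,0,0.01, 0,0,0,0.0384,-0.01,0,0.01, 0,0,0,0.0384,-0.01,0,0.01, 0,0,0,0.0384,-0.01,0,0.01, 0,0,0,0.0384,-0.01,0,0.01, 0,0,0,0.0384,-0.01,0,0.01, 0,0,0,0.0384,-0.01,0,0.01, 0,0,0,0.01,-0.0025,0,0.01, 0,0,0,0,0,0,0.01]' 40; python3 go.py .497 .335 .14 -18.3
```

```text
t: 16.48
position: [0.4959, 0.3395, 0.1994]
orientation: [[0.308, 0.951, -0.0], [0.951, -0.308, 0.002], [0.002, -0.001, -1.0]]
ft_force: [0.3, 0.5, -1.2]
width: 0.0112
gripper_force: 39.1
yaw -17.96 turn z 0.0059 rad shift [-0.0041, 0.0025, 0.0594] tilt [-0.0005, 0.0023, -1.0] pos [0.4959, 0.3395, 0.1994] j7 -69.4
F [0.34, 0.47, -1.16] w 0.0112 g 39.1 t 16.48
```

```bash
python3 -m pendant '[0,0,0,-0.0041,0.0025,0.005,0.01, 0,0,0,0,0,0.02,0.01, 0,0,0,0,0,0.03,0.01, 0,0,0,0,0,0.02,0.01, 0,0,0,0,0,0.01,0.01, 0,0,0,0,0,0.0,0.01, 0,0,0,0,0,0,0.01, 0,0,0,0,0,0,0.01]' 40; python3 go.py .497 .335 .085 -18.3
```

```text
t: 17.15
position: [0.4989, 0.33, 0.1154]
orientation: [[0.314, 0.949, 0.001], [0.949, -0.314, 0.001], [0.001, 0.001, -1.0]]
ft_force: [-0.7, 0.5, -1.3]
width: 0.0111
gripper_force: 39.1
yaw -18.32 turn z -0.0004 rad shift [0.0041, -0.0034, 0.0304] tilt [0.0012, 0.0007, -1.0] pos [0.4989, 0.33, 0.1154] j7 -71.9
F [-0.66, 0.47, -1.28] w 0.0111 g 39.1 t 17.15
```

```bash
python3 -m pendant '[0,0,0,0.0041,-0.0034,0.004,0.01, 0,0,0,0,0,0.008,0.01, 0,0,0,0,0,0.0,0.01, 0,0,0,0,0,0.0,0.01, 0,0,0,0,0,0.0,0.01]' 40; python3 go.py .497 .335 .085 -18.3
```

```text
t: 17.57
position: [0.4962, 0.3354, 0.1023]
orientation: [[0.313, 0.95, -0.0], [0.95, -0.313, -0.0], [-0.0, -0.0, -1.0]]
ft_force: [-0.4, 0.1, -1.3]
width: 0.0115
gripper_force: 39.1
yaw -18.26 turn z 0.0007 rad shift [-0.0001, 0.0009, 0.0173] tilt [-0.0001, -0.0002, -1.0] pos [0.4962, 0.3354, 0.1023] j7 -72.8
F [-0.43, 0.15, -1.26] w 0.0115 g 39.1 t 17.57
```

```bash
python3 -m pendant '[0,0,0,0,0.0004,0.008,0.01, 0,0,0,0,0,0.009,0.01, 0,0,0,0,0,0.006,0.01, 0,0,0,0,0,0.006,0.01, 0,0,0,0,0,0.005,0.01, 0,0,0,0,0,0.004,0.01, 0,0,0,0,0,0.004,0.01, 0,0,0,0,0,0.003,0.01, 0,0,0,0,0,0.003,0.01, 0,0,0,0,0,0,0.01, 0,0,0,0,0,0,0.01]' 40; python3 go.py .497 .335 .053 -18.3
```

```text
t: 18.48
position: [0.4966, 0.3352, 0.0542]
orientation: [[0.313, 0.95, -0.0], [0.95, -0.313, -0.0], [-0.0, -0.0, -1.0]]
ft_force: [-0.3, 0.2, -1.7]
width: 0.012
gripper_force: 39.1
yaw -18.27 turn z 0.0005 rad shift [-0.0001, 0.0004, 0.0012] tilt [-0.0001, -0.0001, -1.0] pos [0.4966, 0.3352, 0.0542] j7 -74.4
F [-0.25, 0.18, -1.67] w 0.0120 g 39.1 t 18.48
```

```bash
python3 -m pendant '[0,0,0,0,0,0.001,0.01, 0,0,0,0,0,0,0.045, 0,0,0,0,0,0,0.045, 0,0,0,0,0,0,0.045, 0,0,0,0,0,0,0.045, 0,0,0,0,0,-0.02,0.045, 0,0,0,0,0,-0.035,0.045, 0,0,0,0,0,-0.035,0.045, 0,0,0,0,0,-0.035,0.045, 0,0,0,0,0,-0.02,0.045, 0,0,0,0,0,0,0.045, 0,0,-0.1212,0,0,0,0.045, 0,0,-0.1212,0,0,0,0.045, 0,0,-0.1212,0,0,0,0.045, 0,0,-0.1212,0,0,0,0.045, 0,0,0,0,0,0,0.045]' 25; python3 go.py .4599 -.3616 .2 9.5
```

```text
t: 19.82
position: [0.4964, 0.3347, 0.1975]
orientation: [[-0.17, 0.985, -0.001], [0.985, 0.17, -0.0], [-0.0, -0.001, -1.0]]
ft_force: [1.0, -0.3, -0.7]
width: 0.045
gripper_force: 0.0
yaw 9.8 turn z 0.0053 rad shift [-0.6808, -0.151, -0.0021] tilt [-0.001, -0.0005, -1.0] pos [0.4964, 0.3347, 0.1975] j7 -46.9
F [0.98, -0.34, -0.7] w 0.0450 g 0.0 t 19.82
```

```bash
python3 -m pendant '[0,0,0,-0.039,-0.0087,0,0.045, 0,0,0,-0.039,-0.0087,0,0.045, 0,0,0,-0.039,-0.0087,0,0.045, 0,0,0,-0.039,-0.0087,0,0.045, 0,0,0,-0.039,-0.0087,0,0.045, 0,0,0,-0.039,-0.0087,0,0.045, 0,0,0,-0.039,-0.0087,0,0.045, 0,0,0,-0.039,-0.0087,0,0.045, 0,0,0,-0.039,-0.0087,0,0.045, 0,0,0,-0.039,-0.0087,0,0.045, 0,0,0,-0.039,-0.0087,0,0.045, 0,0,0,-0.039,-0.0087,0,0.045, 0,0,0,-0.039,-0.0087,0,0.045, 0,0,0,-0.039,-0.0087,0,0.045, 0,0,0,-0.039,-0.0087,0,0.045, 0,0,0,-0.039,-0.0087,0,0.045, 0,0,0,-0.039,-0.0087,0,0.045, 0,0,0,-0.0178,-0.003,0,0.045, 0,0,0,0,0,0,0.045, 0,0,0,0,0,0,0.045]' 25; python3 go.py .4599 -.3616 .11 9.5
python3 - <<'E'
from fit import *
a=[]
for n in("scene","top"):
    im=read_camera(n); x,y=proj(n,[[.497,.335,.05]])[0].astype(int)
    a.append(cv2.resize(im[y-30:y+30,x-40:x+40,::-1],None,fx=5,fy=5,interpolation=cv2.INTER_CUBIC))
cv2.imwrite("pics/e.png",np.hstack(a))
E
```

```text
t: 21.48
position: [0.4596, -0.3619, 0.1975]
orientation: [[-0.16, 0.987, -0.001], [0.987, 0.16, 0.001], [0.001, -0.001, -1.0]]
ft_force: [0.2, 1.3, 0.1]
width: 0.0452
gripper_force: 0.0
yaw 9.19 turn z -0.0055 rad shift [0.0002, 0.0004, 0.0875] tilt [-0.0007, 0.0008, -1.0] pos [0.4596, -0.3619, 0.1975] j7 25.4
F [0.25, 1.32, 0.12] w 0.0452 g 0.0 t 21.48
```

View pics/e.png

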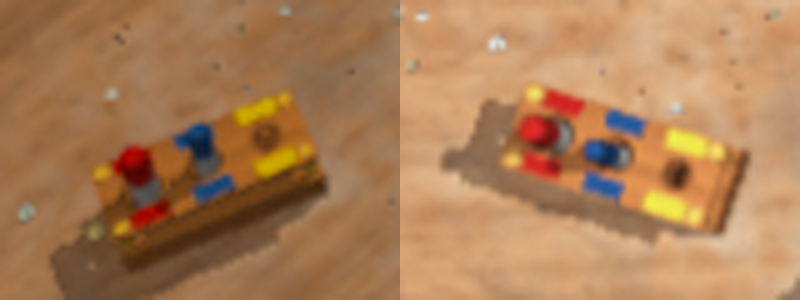

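Red and blue both stand upright in their bores (crop (137,170) and (203,145)). Yellow is next.

```bash
python3 -m pendant '[0,0,0,0,0,0.02,0.045, 0,0,0,0,0,0.03,0.045, 0,0,0,0,0,0.03,0.045, 0,0,0,0,0,0.02,0.045, 0,0,0,0,0,0.015,0.045, 0,0,0,0,0,0.01,0.045, 0,0,0,0,0,0,0.045, 0,0,0,0,0,0,0.045, 0,0,0,0,0,0,0.045]' 25; python3 go.py .4599 -.3616 .067 9.5
```

```text
t: 22.33
position: [0.461, -0.3609, 0.0743]
orientation: [[-0.166, 0.986, 0.001], [0.986, 0.166, -0.001], [-0.001, 0.001, -1.0]]
ft_force: [0.5, -0.7, 0.3]
width: 0.0453
gripper_force: 0.0
yaw 9.53 turn z 0.0006 rad shift [-0.0005, -0.0012, 0.0073] tilt [0.0011, -0.0006, -1.0] pos [0.461, -0.3609, 0.0743] j7 19.3
F [0.49, -0.68, 0.28] w 0.0453 g 0.0 t 22.33
```

```bash
python3 -m pendant '[0,0,0,-0.0005,-0.001,0.0073,0.045, 0,0,0,0,0,0,0.03, 0,0,0,0,0,0,0.007, 0,0,0,0,0,0,0.007, 0,0,0,0,0,0,0.007, 0,0,0,0,0,0,0.007, 0,0,0,0,0,0,0.007, 0,0,0,0,0,0,0.007, 0,0,0,0,0,0,0.007]' 25; python3 go.py .4599 -.3616 .067 9.5
```

```text
t: 23.08
position: [0.4594, -0.362, 0.0662]
orientation: [[-0.165, 0.986, 0.0], [0.986, 0.165, -0.0], [-0.0, 0.0, -1.0]]
ft_force: [-1.3, -0.8, 4.1]
width: 0.0088
gripper_force: 25.3
yaw 9.5 turn z 0.0000 rad shift [0.0003, 0.0005, -0.0008] tilt [0.0002, -0.0003, -1.0] pos [0.4594, -0.362, 0.0662] j7 19.1
F [-1.34, -0.75, 4.11] w 0.0088 g 25.3 t 23.08
```

```bash
python3 -m pendant '[0,0,0,0,0,-0.006,0.007, 0,0,0,0,0,-0.01,0.007, 0,0,0,0,0,-0.015,0.007, 0,0,0,0,0,-0.02,0.007, 0,0,0,0,0,-0.02,0.007, 0,0,0,0,0,-0.03,0.007, 0,0,0,0,0,-0.03,0.007, 0,0,0,0,0,0,0.007, 0,0,0.1212,0,0,0,0.007, 0,0,0.1212,0,0,0,0.007, 0,0,0.1212,0,0,0,0.007, 0,0,0.1212,0,0,0,0.007, 0,0,0,0,0,0,0.007]' 40; python3 go.py .4857 .301 .2 -18.3
```

```text
t: 24.17
position: [0.4593, -0.3615, 0.1975]
orientation: [[0.318, 0.948, 0.0], [0.948, -0.318, -0.0], [-0.0, 0.0, -1.0]]
ft_force: [-0.5, 0.3, 0.7]
width: 0.0081
gripper_force: 39.0
yaw -18.56 turn z -0.0046 rad shift [0.6373, -0.183, -0.0026] tilt [0.0002, -0.0002, -1.0] pos [0.4593, -0.3615, 0.1975] j7 2.8
F [-0.53, 0.3, 0.71] w 0.0081 g 39.0 t 24.17
```

```bash
python3 -m pendant '[0,0,0,0.0229,-0.007,-0.002,0.007, 0,0,0,0.0384,-0.011,0,0.007, 0,0,0,0.0384,-0.011,0,0.007, 0,0,0,0.0384,-0.011,0,0.007, 0,0,0,0.0384,-0.011,0,0.007, 0,0,0,0.0384,-0.011,0,0.007, 0,0,0,0.0384,-0.011,0,0.007, 0,0,0,0.0384,-0.011,0,0.007, 0,0,0,0.0384,-0.011,0,0.007, 0,0,0,0.0384,-0.011,0,0.007, 0,0,0,0.0384,-0.011,0,0.007, 0,0,0,0.0384,-0.011,0,0.007, 0,0,0,0.0384,-0.011,0,0.007, 0,0,0,0.0384,-0.011,0,0.007, 0,0,0,0.0384,-0.011,0,0.007, 0,0,0,0.0384,-0.011,0,0.007, 0,0,0,0.0384,-0.011,0,0.007, 0,0,0,0,0,0,0.007, 0,0,0,0,0,0,0.007, 0,0,0,0,0,0,0.007]' 40; python3 go.py .4857 .301 .115 -18.3
python3 - <<'E'
from fit import *
a=[]
for n in("scene","top"):
    im=read_camera(n); x,y=proj(n,[[.4857,.301,.1]])[0].astype(int)
    a.append(cv2.resize(im[y-30:y+30,x-40:x+40,::-1],None,fx=5,fy=5,interpolation=cv2.INTER_CUBIC)); print(x,y)
cv2.imwrite("pics/f.png",np.hstack(a))
E
```

```text
t: 25.83
position: [0.485, 0.3001, 0.1988]
orientation: [[0.311, 0.951, -0.001], [0.951, -0.311, -0.001], [-0.001, -0.0, -1.0]]
ft_force: [0.1, -0.9, -0.4]
width: 0.0086
gripper_force: 39.0
yaw -18.09 turn z 0.0037 rad shift [0.0011, 0.0004, 0.0838] tilt [-0.0007, -0.001, -1.0] pos [0.485, 0.3001, 0.1988] j7 -68.3
F [0.1, -0.93, -0.44] w 0.0086 g 39.0 t 25.83
236 257
197 211
```

View pics/f.png

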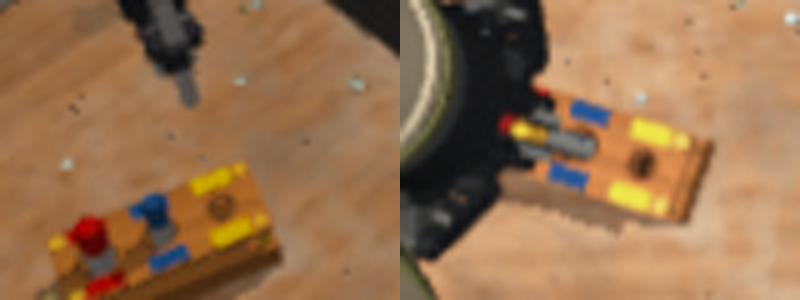

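The yellow punch is held upright, foot at crop (190,103), above its bore at (220,207). Lowering it.

```bash
python3 -m pendant '[0,0,0,0.001,0.0004,0.01,0.007, 0,0,0,0,0,0.025,0.007, 0,0,0,0,0,0.025,0.007, 0,0,0,0,0,0.02,0.007, 0,0,0,0,0,0.01,0.007, 0,0,0,0,0,0,0.007, 0,0,0,0,0,0,0.007, 0,0,0,0,0,0,0.007]' 40; python3 go.py .4857 .301 .1 -18.3
```

```text
t: 26.6
position: [0.4866, 0.3016, 0.1099]
orientation: [[0.314, 0.949, 0.001], [0.949, -0.314, 0.001], [0.001, 0.001, -1.0]]
ft_force: [0.3, -0.3, -0.3]
width: 0.008
gripper_force: 39.0
yaw -18.29 turn z 0.0002 rad shift [-0.0009, -0.0007, 0.0099] tilt [0.001, 0.0007, -1.0] pos [0.4866, 0.3016, 0.1099] j7 -72.2
F [0.32, -0.34, -0.34] w 0.0080 g 39.0 t 26.60
```

```bash
python3 -m pendant '[0,0,0,-0.0005,-0.0005,0.008,0.007, 0,0,0,0,0,0.008,0.007, 0,0,0,0,0,0.006,0.007, 0,0,0,0,0,0.006,0.007, 0,0,0,0,0,0.006,0.007, 0,0,0,0,0,0.006,0.007, 0,0,0,0,0,0.004,0.007, 0,0,0,0,0,0.004,0.007, 0,0,0,0,0,0.004,0.007, 0,0,0,0,0,0.003,0.007, 0,0,0,0,0,0,0.007, 0,0,0,0,0,0,0.007]' 40; python3 go.py .4857 .301 .052 -18.3
```

```text
t: 27.6
position: [0.4854, 0.3012, 0.0539]
orientation: [[0.313, 0.95, -0.0], [0.95, -0.313, -0.0], [-0.0, -0.0, -1.0]]
ft_force: [-0.4, -0.1, -0.1]
width: 0.0084
gripper_force: 39.0
yaw -18.27 turn z 0.0006 rad shift [-0.0001, 0.0004, 0.0019] tilt [-0.0002, -0.0001, -1.0] pos [0.4854, 0.3012, 0.0539] j7 -74.4
F [-0.37, -0.09, -0.07] w 0.0084 g 39.0 t 27.60
```

```bash
python3 -m pendant '[0,0,0,0,0,0.0015,0.007, 0,0,0,0,0,0,0.04, 0,0,0,0,0,0,0.04, 0,0,0,0,0,0,0.04, 0,0,0,0,0,0,0.04, 0,0,0,0,0,-0.02,0.04, 0,0,0,0,0,-0.035,0.04, 0,0,0,0,0,-0.035,0.04, 0,0,0,0,0,-0.035,0.04, 0,0,0,0,0,-0.02,0.06, 0,0,0,0,0,0,0.085, 0,0,-0.1212,0,0,0,0.085, 0,0,-0.1212,0,0,0,0.085, 0,0,-0.1212,0,0,0,0.085, 0,0,-0.1212,0,0,0,0.085, 0,0,0,0,0,0,0.085]' 25; python3 go.py .4543 -.3303 .2 9.5
python3 - <<'E'
from fit import *
a=[]
for n in("scene","top"):
    im=read_camera(n); x,y=proj(n,[[.497,.335,.05]])[0].astype(int)
    a.append(cv2.resize(im[y-30:y+30,x-40:x+40,::-1],None,fx=5,fy=5,interpolation=cv2.INTER_CUBIC))
    L=masks_of("guide_plate",n); M=hullmask(L[0]["pixels"]); p,f=fit({n:M},(.06,.112,.043,.059),(.4543,-.3303,.166)); print(n,L[0]["score"],p,np.degrees(p[2]),f)
cv2.imwrite("pics/g.png",np.hstack(a))
E
```

```text
t: 28.93
position: [0.4852, 0.3008, 0.1967]
orientation: [[-0.17, 0.985, -0.001], [0.985, 0.17, -0.0], [-0.0, -0.001, -1.0]]
ft_force: [0.2, -0.5, -0.1]
width: 0.0851
gripper_force: 0.0
yaw 9.8 turn z 0.0052 rad shift [-0.6174, -0.1347, -0.003] tilt [-0.001, -0.0003, -1.0] pos [0.4852, 0.3008, 0.1967] j7 -46.1
F [0.19, -0.51, -0.11] w 0.0851 g 0.0 t 28.93
scene 0.58 [ 0.4506 -0.3264  0.185 ] 10.600895790791823 0.0797183738360209
top 0.71 [ 0.4541 -0.332   0.1627] 9.323287946455784 0.05275315270320889
```

View pics/g.png

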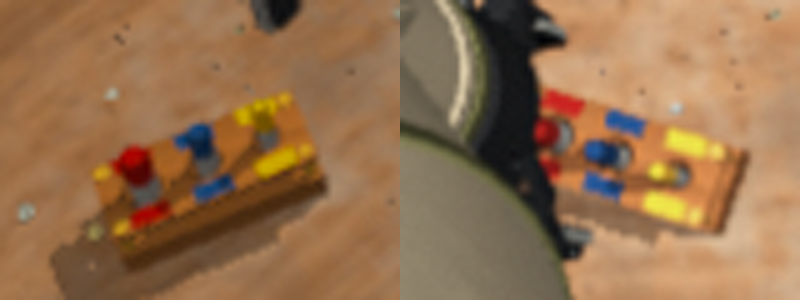

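All three punches stand seated in their own bores (heads at crop (135,165), (200,140) and (263,115)). Next is the guide plate.

```bash
python3 -m pendant '[0,0,0,-0.0386,-0.0084,0,0.085, 0,0,0,-0.0386,-0.0084,0,0.085, 0,0,0,-0.0386,-0.0084,0,0.085, 0,0,0,-0.0386,-0.0084,0,0.085, 0,0,0,-0.0386,-0.0084,0,0.085, 0,0,0,-0.0386,-0.0084,0,0.085, 0,0,0,-0.0386,-0.0084,0,0.085, 0,0,0,-0.0386,-0.0084,0,0.085, 0,0,0,-0.0386,-0.0084,0,0.085, 0,0,0,-0.0386,-0.0084,0,0.085, 0,0,0,-0.0386,-0.0084,0,0.085, 0,0,0,-0.0386,-0.0084,0,0.085, 0,0,0,-0.0386,-0.0084,0,0.085, 0,0,0,-0.0386,-0.0084,0,0.085, 0,0,0,-0.0386,-0.0084,0,0.085, 0,0,0,-0.0386,-0.0084,0,0.085, 0,0,0,0,0,0,0.085, 0,0,0,0,0,0,0.085]' 25; python3 go.py .4543 -.3305 .08 9.5
```

```text
t: 30.63
position: [0.4541, -0.3324, 0.197]
orientation: [[-0.158, 0.987, -0.0], [0.987, 0.158, -0.0], [-0.0, -0.0, -1.0]]
ft_force: [0.7, 0.9, -0.9]
width: 0.0849
gripper_force: 0.0
yaw 9.11 turn z -0.0067 rad shift [0.0019, 0.0006, 0.117] tilt [-0.0004, -0.0002, -1.0] pos [0.4541, -0.3324, 0.197] j7 22.0
F [0.7, 0.92, -0.88] w 0.0849 g 0.0 t 30.63
```

```bash
python3 -m pendant '[0,0,0,0,0,0.02,0.085, 0,0,0,0,0,0.03,0.085, 0,0,0,0,0,0.03,0.085, 0,0,0,0,0,0.02,0.085, 0,0,0,0,0,0.015,0.085, 0,0,0,0,0,0,0.085, 0,0,0,0,0,0,0.085, 0,0,0,0,0,0,0.085]' 25; python3 go.py .4543 -.3305 .041 9.5
```

```text
t: 31.3
position: [0.4557, -0.3293, 0.0834]
orientation: [[-0.166, 0.986, 0.001], [0.986, 0.166, -0.0], [-0.0, 0.001, -1.0]]
ft_force: [0.6, -0.5, -0.1]
width: 0.0848
gripper_force: 0.0
yaw 9.55 turn z 0.0009 rad shift [-0.0009, -0.0016, 0.0424] tilt [0.0008, -0.0003, -1.0] pos [0.4557, -0.3293, 0.0834] j7 15.5
F [0.63, -0.47, -0.06] w 0.0848 g 0.0 t 31.30
```

```bash
python3 -m pendant '[0,0,0,-0.0009,-0.0012,0.02,0.085, 0,0,0,0,0,0.015,0.085, 0,0,0,0,0,0.0075,0.085, 0,0,0,0,0,0,0.085, 0,0,0,0,0,0,0.085, 0,0,0,0,0,0,0.085, 0,0,0,0,0,0,0.075, 0,0,0,0,0,0,0.065, 0,0,0,0,0,0,0.055, 0,0,0,0,0,0,0.055, 0,0,0,0,0,0,0.055, 0,0,0,0,0,0,0.055]' 30; python3 go.py .4543 -.3305 .041 9.5
```

```text
t: 32.3
position: [0.4545, -0.3314, 0.0409]
orientation: [[-0.165, 0.986, 0.001], [0.986, 0.165, -0.001], [-0.001, 0.001, -1.0]]
ft_force: [0.1, 0.8, 5.6]
width: 0.0592
gripper_force: 31.7
yaw 9.49 turn z -0.0001 rad shift [0.001, -0.0, -0.0001] tilt [0.0014, -0.0008, -1.0] pos [0.4545, -0.3314, 0.0409] j7 13.3
F [0.09, 0.83, 5.56] w 0.0592 g 31.7 t 32.30
```

```bash
python3 -m pendant '[0,0,0,0,0,0,0.05, 0,0,0,0,0,0,0.05, 0,0,0,0,0,-0.004,0.05, 0,0,0,0,0,-0.006,0.05, 0,0,0,0,0,-0.008,0.05, 0,0,0,0,0,-0.008,0.05, 0,0,0,0,0,-0.01,0.05, 0,0,0,0,0,-0.02,0.05, 0,0,0,0,0,-0.03,0.05, 0,0,0,0,0,-0.03,0.05, 0,0,0,0,0,-0.02,0.05, 0,0,0,0,0,0,0.05, 0,0,0,0,0,0,0.05]' 80; python3 go.py .5583 .1076 .18 95.5
python3 - <<'E'
from fit import *
a=[]
for n in("scene","top"):
    im=read_camera(n); x,y=proj(n,[[.4545,-.3314,.1]])[0].astype(int)
    a.append(cv2.resize(im[y-45:y+45,x-60:x+60,::-1],None,fx=3.3,fy=3.3,interpolation=cv2.INTER_CUBIC))
cv2.imwrite("pics/i.png",np.hstack(a))
E
```

```text
t: 33.38
position: [0.4536, -0.3317, 0.1774]
orientation: [[-0.164, 0.986, 0.001], [0.986, 0.164, -0.002], [-0.002, 0.001, -1.0]]
ft_force: [-0.2, -0.2, -3.9]
width: 0.0578
gripper_force: 87.1
yaw 9.46 turn z -1.5016 rad shift [-0.1464, 0.4272, -0.0032] tilt [0.0013, -0.0017, -1.0] pos [0.4536, -0.3317, 0.1774] j7 20.8
F [-0.2, -0.21, -3.9] w 0.0578 g 87.1 t 33.38
```

View pics/i.png

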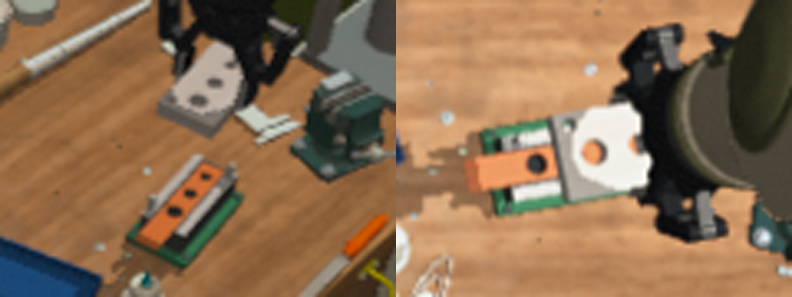

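The plate hangs level in the fingers (crop (200,90)) and the strip stays on the die (180,205). I'll turn it and carry it to the mat.

```bash
python3 -m pendant '[0,0,-0.06,0,0,0,0.05, 0,0,-0.12,0,0,0,0.05, 0,0,-0.12,0,0,0,0.05, 0,0,-0.12,0,0,0,0.05, 0,0,-0.12,0,0,0,0.05, 0,0,-0.12,0,0,0,0.05, 0,0,-0.12,0,0,0,0.05, 0,0,-0.12,0,0,0,0.05, 0,0,-0.12,0,0,0,0.05, 0,0,-0.12,0,0,0,0.05, 0,0,-0.12,0,0,0,0.05, 0,0,-0.12,0,0,0,0.05, 0,0,-0.12,0,0,0,0.05, 0,0,0,0,0,0,0.05, 0,0,0,0,0,0,0.05]' 80; python3 go.py .5583 .1076 .15 95.5
```

```text
t: 34.73
position: [0.4531, -0.3309, 0.1746]
orientation: [[-0.996, -0.091, -0.002], [-0.091, 0.996, 0.002], [0.002, 0.002, -1.0]]
ft_force: [-0.5, 0.1, -2.9]
width: 0.0582
gripper_force: 87.0
yaw 95.24 turn z -0.0045 rad shift [-0.1468, 0.4263, 0.0254] tilt [-0.0017, 0.0022, -1.0] pos [0.4531, -0.3309, 0.1746] j7 89.4
F [-0.5, 0.13, -2.91] w 0.0582 g 87.0 t 34.73
```

```bash
python3 -m pendant '[0,0,0,-0.007,0.02,0,0.05, 0,0,0,-0.01,0.03,0,0.05, 0,0,0,-0.0125,0.036,0,0.05, 0,0,0,-0.0125,0.036,0,0.05, 0,0,0,-0.0125,0.036,0,0.05, 0,0,0,-0.0125,0.036,0,0.05, 0,0,0,-0.0125,0.036,0,0.05, 0,0,0,-0.0125,0.036,0,0.05, 0,0,0,-0.0125,0.036,0,0.05, 0,0,0,-0.0125,0.036,0,0.05, 0,0,0,-0.0125,0.036,0,0.05, 0,0,0,-0.010,0.03,0,0.05, 0,0,0,-0.0073,0.0223,0,0.05, 0,0,0,0,0,0,0.05, 0,0,0,0,0,0,0.05, 0,0,0,0,0,0,0.05]' 80; python3 go.py .5583 .1076 .06 95.5
```

```text
t: 36.07
position: [0.5589, 0.1064, 0.1754]
orientation: [[-0.996, -0.093, -0.001], [-0.093, 0.996, -0.001], [0.001, -0.001, -1.0]]
ft_force: [0.8, -0.6, -2.6]
width: 0.0578
gripper_force: 87.0
yaw 95.33 turn z -0.0029 rad shift [0.0003, 0.0013, 0.1154] tilt [-0.0013, -0.0012, -1.0] pos [0.5589, 0.1064, 0.1754] j7 44.1
F [0.81, -0.56, -2.63] w 0.0578 g 87.0 t 36.07
```

```bash
python3 -m pendant '[0,0,0,0,0.001,0.02,0.05, 0,0,0,0,0,0.03,0.05, 0,0,0,0,0,0.03,0.05, 0,0,0,0,0,0.03,0.05, 0,0,0,0,0,0.02,0.05, 0,0,0,0,0,0.01,0.05, 0,0,0,0,0,0.01,0.05, 0,0,0,0,0,0,0.05, 0,0,0,0,0,0,0.05, 0,0,0,0,0,0,0.05]' 80; python3 go.py .5583 .1076 .004 95.5
```

```text
t: 36.9
position: [0.5601, 0.1081, 0.0271]
orientation: [[-0.996, -0.094, 0.002], [-0.094, 0.996, 0.0], [-0.002, 0.0, -1.0]]
ft_force: [-0.6, 0.4, -1.8]
width: 0.0582
gripper_force: 86.8
yaw 95.41 turn z -0.0015 rad shift [0.0018, -0.0003, 0.0231] tilt [0.0015, 0.0003, -1.0] pos [0.5601, 0.1081, 0.0271] j7 30.8
F [-0.59, 0.41, -1.85] w 0.0582 g 86.8 t 36.90
```

```bash
python3 -m pendant '[0,0,0,0.0015,0,0.006,0.05, 0,0,0,0,0,0.005,0.05, 0,0,0,0,0,0.003,0.05, 0,0,0,0,0,0.003,0.05, 0,0,0,0,0,0.003,0.05, 0,0,0,0,0,0,0.05, 0,0,0,0,0,0,0.05]' 80; python3 go.py .5583 .1076 .003 95.5
```

```text
t: 37.48
position: [0.5578, 0.1081, 0.0058]
orientation: [[-0.995, -0.095, -0.0], [-0.095, 0.995, -0.0], [0.0, -0.0, -1.0]]
ft_force: [-0.9, 0.4, -2.9]
width: 0.0582
gripper_force: 87.0
yaw 95.46 turn z -0.0007 rad shift [-0.0005, -0.0005, 0.0028] tilt [-0.0004, -0.0001, -1.0] pos [0.5578, 0.1081, 0.0058] j7 28.5
F [-0.89, 0.44, -2.88] w 0.0582 g 87.0 t 37.48
```

```bash
python3 -m pendant '[0,0,0,0,0,0.0015,0.05, 0,0,0,0,0,0.001,0.05, 0,0,0,0,0,0,0.05, 0,0,0,0,0,0,0.05]' 40; python3 go.py .5583 .1076 .003 95.5
```

```text
t: 37.82
position: [0.5579, 0.108, 0.0035]
orientation: [[-0.995, -0.095, -0.0], [-0.095, 0.995, -0.0], [0.0, -0.0, -1.0]]
ft_force: [-0.5, -0.4, -1.6]
width: 0.0581
gripper_force: 87.0
yaw 95.45 turn z -0.0009 rad shift [-0.0003, -0.0004, 0.0005] tilt [-0.0, -0.0, -1.0] pos [0.5579, 0.108, 0.0035] j7 28.2
F [-0.46, -0.43, -1.58] w 0.0581 g 87.0 t 37.82
```

```bash
python3 -m pendant '[0,0,0,0,0,0,0.062, 0,0,0,0,0,0,0.066, 0,0,0,0,0,0,0.075, 0,0,0,0,0,0,0.08, 0,0,0,0,0,0,0.08, 0,0,0,0,0,0,0.08, 0,0,0,0,0,-0.015,0.08, 0,0,0,0,0,-0.03,0.08, 0,0,0,0,0,-0.035,0.08, 0,0,0,0,0,-0.035,0.08, 0,0,0,0,0,-0.035,0.07, 0,0,0,0,0,-0.03,0.06, 0,0,0,0,0,0,0.05, 0,0,0,0,0,0,0.05]' 40; python3 go.py .45 -.24 .18 9.5
```

```text
t: 38.98
position: [0.5587, 0.1079, 0.1851]
orientation: [[-0.996, -0.094, 0.003], [-0.094, 0.996, 0.0], [-0.003, -0.0, -1.0]]
ft_force: [-0.4, 1.0, -1.4]
width: 0.0502
gripper_force: 0.0
yaw 95.41 turn z 1.4994 rad shift [-0.3252, -0.1647, 0.0047] tilt [0.0034, 0.0002, -1.0] pos [0.5587, 0.1079, 0.1851] j7 44.6
F [-0.41, 0.98, -1.4] w 0.0502 g 0.0 t 38.98
```

```bash
python3 - <<'E'
from fit import *
a=[]
for n in("scene","top"):
    im=read_camera(n); x,y=proj(n,[[.45,-.29,.04]])[0].astype(int)
    a.append(cv2.resize(im[y-30:y+30,x-40:x+40,::-1],None,fx=4.9,fy=4.9,interpolation=cv2.INTER_CUBIC))
    L=masks_of("copper_strip",n)
    if L:
        print(n,L[0]["score"],L[0]["pixels"].sum(),L[0]["position"]); M=hullmask(L[0]["pixels"]); p,f=fit({n:M},(.026,.14,.040,.042),(.451,-.31,.166)); print(p,np.degrees(p[2]),f)
    x0,y0=x-30,y-30; h=cv2.cvtColor(im,cv2.COLOR_RGB2HSV)[y-30:y+30,x-40:x+40].astype(int)
    L=masks_of("guide_plate",n)
    if L:
        M=hullmask(L[0]["pixels"]); p,f=fit({n:M},(.06,.112,.004,.02),(.5583,.1076,np.radians(95.5))); print("plate",L[0]["score"],p,np.degrees(p[2]),f)
    x,y=proj(n,[[.5583,.1076,.02]])[0].astype(int); a.append(cv2.resize(im[y-30:y+30,x-40:x+40,::-1],None,fx=4.9,fy=4.9,interpolation=cv2.INTER_CUBIC))
cv2.imwrite("pics/j.png",np.vstack([np.hstack(a[:2]),np.hstack(a[2:])]))
E
```

```text
scene 0.73 221 [392.7, 164.4]
[ 0.45   -0.3094  0.1553] 8.89773776434079 0.07837150127226464
plate 0.76 [0.5562 0.1094 1.6758] 96.01706935793868 0.06868179456088688
top 0.21 671 [199.6, 209.5]
[ 0.4561 -0.3171  0.2799] 16.03643820776559 1.6055059305901302
plate 0.44 [0.5553 0.1123 1.7656] 101.16320511953873 10.742857142857142
```

View pics/j.png

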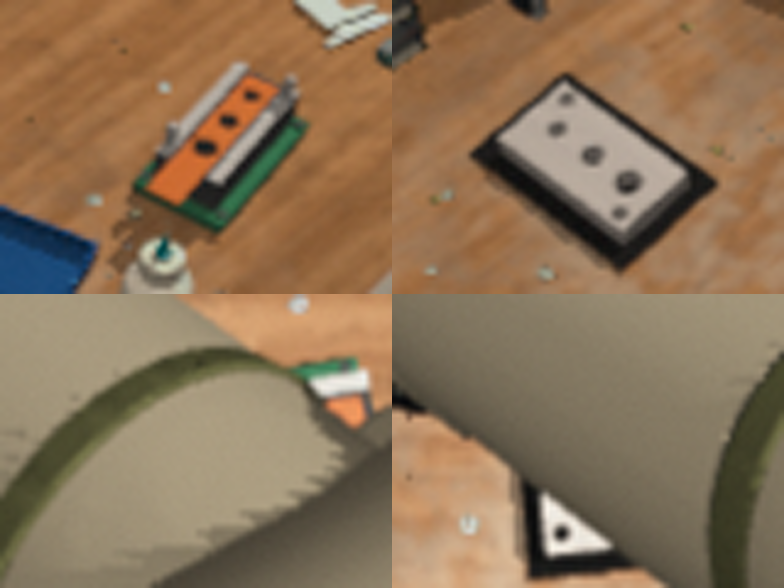

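The plate lies flat and centred on the mat (upper right panel, (600,155)). The strip sits on the die with its free end at (175,190) in the upper left panel. I'll turn and go there.

```bash
python3 -m pendant '[0,0,0.06,0,0,0,0.05, 0,0,0.12,0,0,0,0.05, 0,0,0.12,0,0,0,0.05, 0,0,0.12,0,0,0,0.05, 0,0,0.12,0,0,0,0.05, 0,0,0.12,0,0,0,0.05, 0,0,0.12,0,0,0,0.05, 0,0,0.12,0,0,0,0.05, 0,0,0.12,0,0,0,0.05, 0,0,0.12,0,0,0,0.05, 0,0,0.12,0,0,0,0.05, 0,0,0.12,0,0,0,0.05, 0,0,0.12,0,0,0,0.05, 0,0,0,0,0,0,0.05]' 40; python3 go.py .4418 -.2551 .15 9.5
```

```text
t: 40.45
position: [0.5576, 0.1083, 0.1828]
orientation: [[-0.161, 0.987, -0.001], [0.987, 0.161, -0.0], [-0.0, -0.001, -1.0]]
ft_force: [0.7, -0.4, 0.2]
width: 0.0501
gripper_force: 0.0
yaw 9.24 turn z -0.0045 rad shift [-0.3393, -0.1741, 0.0331] tilt [-0.0011, -0.0005, -1.0] pos [0.5576, 0.1083, 0.1828] j7 -24.7
F [0.66, -0.36, 0.17] w 0.0501 g 0.0 t 40.45
```

```bash
python3 -m pendant '[0,0,0,-0.034,-0.0174,0,0.05, 0,0,0,-0.034,-0.0174,0,0.05, 0,0,0,-0.034,-0.0174,0,0.05, 0,0,0,-0.034,-0.0174,0,0.05, 0,0,0,-0.034,-0.0174,0,0.05, 0,0,0,-0.034,-0.0174,0,0.05, 0,0,0,-0.034,-0.0174,0,0.05, 0,0,0,-0.034,-0.0174,0,0.05, 0,0,0,-0.034,-0.0174,0,0.05, 0,0,0,-0.0333,-0.0175,0,0.05, 0,0,0,0,0,0.03,0.05, 0,0,0,0,0,0.03,0.05, 0,0,0,0,0,0.02,0.05, 0,0,0,0,0,0.015,0.05, 0,0,0,0,0,0,0.05, 0,0,0,0,0,0,0.05, 0,0,0,0,0,0,0.05]' 40; python3 go.py .4418 -.2551 .037 9.5
```

```text
t: 41.87
position: [0.4426, -0.2553, 0.0889]
orientation: [[-0.167, 0.986, 0.0], [0.986, 0.167, 0.0], [0.0, 0.0, -1.0]]
ft_force: [0.3, 0.5, 0.1]
width: 0.0497
gripper_force: 0.0
yaw 9.63 turn z 0.0023 rad shift [0.0003, -0.0008, 0.0519] tilt [0.0002, 0.0001, -1.0] pos [0.4426, -0.2553, 0.0889] j7 8.7
F [0.31, 0.46, 0.12] w 0.0497 g 0.0 t 41.87
```

```bash
python3 -m pendant '[0,0,0,0.0003,-0.0008,0.02,0.05, 0,0,0,0,0,0.02,0.05, 0,0,0,0,0,0.0125,0.05, 0,0,0,0,0,0,0.05, 0,0,0,0,0,0,0.05, 0,0,0,0,0,0,0.05]' 40; python3 go.py .4418 -.2551 .036 9.5
python3 - <<'E'
from fit import *
a=[]
for n in("scene","top"):
    im=read_camera(n); x,y=proj(n,[[.4418,-.2551,.04]])[0].astype(int)
    a.append(cv2.resize(im[y-30:y+30,x-40:x+40,::-1],None,fx=5,fy=5,interpolation=cv2.INTER_CUBIC))
cv2.imwrite("pics/k.png",np.hstack(a))
E
```

```text
t: 42.37
position: [0.442, -0.2555, 0.0372]
orientation: [[-0.166, 0.986, 0.001], [0.986, 0.166, -0.001], [-0.001, 0.001, -1.0]]
ft_force: [-0.2, 0.3, 0.3]
width: 0.0499
gripper_force: 0.0
yaw 9.54 turn z 0.0007 rad shift [0.0004, -0.0002, 0.0012] tilt [0.0014, -0.0007, -1.0] pos [0.442, -0.2555, 0.0372] j7 5.3
F [-0.21, 0.26, 0.31] w 0.0499 g 0.0 t 42.37
```

View pics/k.png

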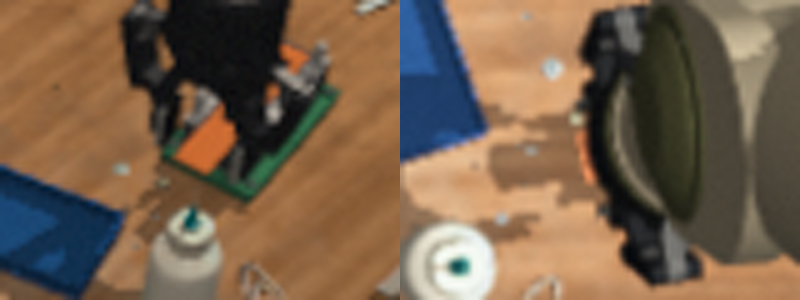

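The fingers straddle the strip's free end (crop (163,130) and (238,170), strip end at (195,160)). Closing.

```bash
python3 -m pendant '[0,0,0,0,0,0.001,0.04, 0,0,0,0,0,0,0.03, 0,0,0,0,0,0,0.022, 0,0,0,0,0,0,0.022, 0,0,0,0,0,0,0.022, 0,0,0,0,0,0,0.022, 0,0,0,0,0,0,0.022]' 40; python3 go.py .4418 -.2551 .036 9.5
```

```text
t: 43.05
position: [0.4416, -0.2554, 0.0351]
orientation: [[-0.165, 0.986, 0.0], [0.986, 0.165, -0.0], [-0.0, 0.0, -1.0]]
ft_force: [-1.0, -0.4, 3.4]
width: 0.0234
gripper_force: 39.1
yaw 9.51 turn z 0.0001 rad shift [0.0003, 0.0002, -0.0009] tilt [0.0004, -0.0003, -1.0] pos [0.4416, -0.2554, 0.0351] j7 5.2
F [-0.96, -0.39, 3.39] w 0.0234 g 39.1 t 43.05
```

```bash
python3 -m pendant '[0,0,0,0,0,0,0.02, 0,0,0,0,0,0,0.02, 0,0,0,0,0,-0.003,0.02, 0,0,0,0,0,-0.005,0.02, 0,0,0,0,0,-0.007,0.02, 0,0,0,0,0,-0.01,0.02, 0,0,0,0,0,-0.015,0.02, 0,0,0,0,0,-0.02,0.02, 0,0,0,0,0,-0.02,0.02, 0,0,0,0,0,-0.02,0.02, 0,0,0,0,0,0,0.02, 0,0,0,0,0,0,0.02]' 80; python3 go.py .583 -.119 .15 -72.4
python3 - <<'E'
from fit import *
a=[]
for n in("scene","top"):
    im=read_camera(n); x,y=proj(n,[[.45,-.29,.1]])[0].astype(int)
    a.append(cv2.resize(im[y-30:y+30,x-40:x+40,::-1],None,fx=5,fy=5,interpolation=cv2.INTER_CUBIC)); print(x,y)
cv2.imwrite("pics/l.png",np.hstack(a))
E
```

```text
t: 44.05
position: [0.4417, -0.2557, 0.1365]
orientation: [[-0.165, 0.986, 0.002], [0.986, 0.165, -0.001], [-0.002, 0.002, -1.0]]
ft_force: [-0.7, -0.2, -1.0]
width: 0.0213
gripper_force: 78.4
yaw 9.47 turn z 1.4289 rad shift [0.1761, -0.0875, -0.0133] tilt [0.0023, -0.0014, -1.0] pos [0.4417, -0.2557, 0.1365] j7 11.5
F [-0.68, -0.16, -1.02] w 0.0213 g 78.4 t 44.05
388 155
432 222
```

View pics/l.png

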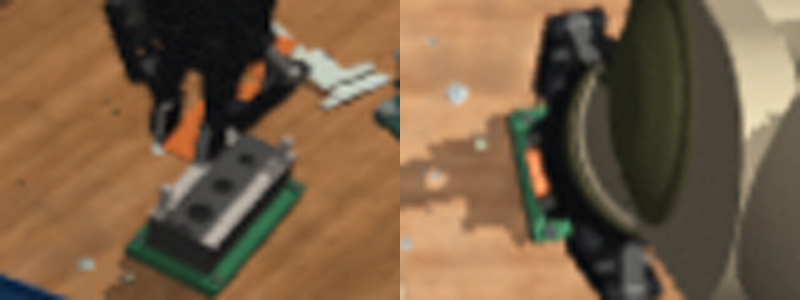

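The strip is clear of the die and about level (near end (185,150), far end (290,45)). I'll turn it to the tray's direction.

```bash
python3 - <<'E'
from h import *
d=np.array([-.165,.986,0])
for tilt in(-.15,0,.15):
    g=np.array([.4417,-.2557,.142]); e=g-d*.127-np.array([0,0,.127*tilt]); print(tilt,(proj("scene",[g+d*.013,e])-[348,125])*5)
E
python3 -m pendant '[0,0,0.119,0,0,0,0.02, 0,0,0.119,0,0,0,0.02, 0,0,0.119,0,0,0,0.02, 0,0,0.119,0,0,0,0.02, 0,0,0.119,0,0,0,0.02, 0,0,0.119,0,0,0,0.02, 0,0,0.119,0,0,0,0.02, 0,0,0.119,0,0,0,0.02, 0,0,0.119,0,0,0,0.02, 0,0,0.119,0,0,0,0.02, 0,0,0.119,0,0,0,0.02, 0,0,0.119,0,0,0,0.02, 0,0,0,0,0,0,0.02, 0,0,0,0,0,0,0.02]' 80; python3 go.py .583 -.119 .14 -72.4
```

```text
-0.15 [[175.5083048  148.80698914]
 [287.97672054   7.00483629]]
0 [[175.5083048  148.80698914]
 [283.19451378  29.07744089]]
0.15 [[175.5083048  148.80698914]
 [278.51883267  50.65536166]]
t: 45.32
position: [0.4411, -0.2548, 0.1342]
orientation: [[0.951, 0.308, -0.002], [0.308, -0.951, 0.0], [-0.002, -0.001, -1.0]]
ft_force: [0.2, -0.1, -0.3]
width: 0.0218
gripper_force: 78.4
yaw -72.06 turn z 0.0058 rad shift [0.1763, -0.0866, -0.006] tilt [-0.0017, 0.0001, -1.0] pos [0.4411, -0.2548, 0.1342] j7 -46.4
F [0.2, -0.1, -0.31] w 0.0218 g 78.4 t 45.32
```

```bash
python3 -m pendant '[0,0,0,0.017,-0.0085,0,0.02, 0,0,0,0.03,-0.015,0,0.02, 0,0,0,0.035,-0.017,0,0.02, 0,0,0,0.035,-0.017,0,0.02, 0,0,0,0.03,-0.015,0,0.02, 0,0,0,0.02,-0.01,0,0.02, 0,0,0,0.0093,-0.0041,0,0.02, 0,0,0,0,0,0.02,0.02, 0,0,0,0,0,0.03,0.02, 0,0,0,0,0,0.02,0.02, 0,0,0,0,0,0,0.02, 0,0,0,0,0,0,0.02, 0,0,0,0,0,0,0.02]' 80; python3 go.py .583 -.119 .009 -72.4
python3 - <<'E'
from fit import *
a=[]
for n in("scene","top"):
    im=read_camera(n); x,y=proj(n,[[.5287,-.1361,.04]])[0].astype(int)
    a.append(cv2.resize(im[y-38:y+37,x-50:x+50,::-1],None,fx=4,fy=4,interpolation=cv2.INTER_CUBIC))
cv2.imwrite("pics/m.png",np.hstack(a))
E
```

```text
t: 46.4
position: [0.583, -0.12, 0.0657]
orientation: [[0.953, 0.304, 0.0], [0.304, -0.953, -0.0], [0.0, 0.0, -1.0]]
ft_force: [-0.1, 0.1, -1.1]
width: 0.0218
gripper_force: 78.4
yaw -72.3 turn z 0.0017 rad shift [0.0003, -0.001, 0.0567] tilt [0.0002, -0.0003, -1.0] pos [0.583, -0.12, 0.0657] j7 -61.9
F [-0.11, 0.07, -1.08] w 0.0218 g 78.4 t 46.40
```

View pics/m.png

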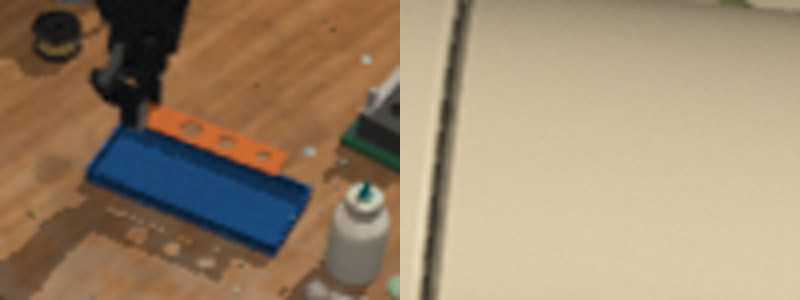

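The strip runs along the tray's long axis (crop (145,110) to (285,165)) and appears raised only by its height. Lowering into the tray.

```bash
python3 -m pendant '[0,0,0,0,-0.001,0.015,0.02, 0,0,0,0,0,0.015,0.02, 0,0,0,0,0,0.01,0.02, 0,0,0,0,0,0.005,0.02, 0,0,0,0,0,0,0.02, 0,0,0,0,0,0,0.02]' 80; python3 go.py .583 -.119 .009 -72.4
```

```text
t: 47.0
position: [0.5829, -0.1183, 0.0203]
orientation: [[0.953, 0.304, 0.0], [0.304, -0.953, -0.0], [0.0, 0.0, -1.0]]
ft_force: [-0.0, -0.3, 0.7]
width: 0.0216
gripper_force: 78.4
yaw -72.31 turn z 0.0016 rad shift [-0.0001, 0.0007, 0.0113] tilt [0.0001, -0.0001, -1.0] pos [0.5829, -0.1183, 0.0203] j7 -61.9
F [-0.01, -0.3, 0.69] w 0.0216 g 78.4 t 47.00
```

```bash
python3 -m pendant '[0,0,0,0,0,0.004,0.02, 0,0,0,0,0,0.003,0.02, 0,0,0,0,0,0.002,0.02, 0,0,0,0,0,0.002,0.02, 0,0,0,0,0,0,0.02, 0,0,0,0,0,0,0.02]' 60; python3 go.py .583 -.119 .006 -72.4
```

```text
t: 47.5
position: [0.5827, -0.1182, 0.0089]
orientation: [[0.953, 0.304, -0.0], [0.304, -0.953, 0.0], [-0.0, -0.0, -1.0]]
ft_force: [-0.2, -0.2, -0.1]
width: 0.0215
gripper_force: 78.4
yaw -72.31 turn z 0.0016 rad shift [0.0, 0.0009, 0.0029] tilt [-0.0002, 0.0, -1.0] pos [0.5827, -0.1182, 0.0089] j7 -61.8
F [-0.23, -0.19, -0.13] w 0.0215 g 78.4 t 47.50
```

```bash
python3 -m pendant '[0,0,0,0,0,0.0015,0.02, 0,0,0,0,0,0.001,0.02, 0,0,0,0,0,0,0.027, 0,0,0,0,0,0,0.03, 0,0,0,0,0,0,0.033, 0,0,0,0,0,0,0.033, 0,0,0,0,0,0,0.033, 0,0,0,0,0,-0.006,0.033, 0,0,0,0,0,-0.015,0.033, 0,0,0,0,0,-0.03,0.033, 0,0,0,0,0,-0.04,0.033, 0,0,0,0,0,-0.04,0.033, 0,0,0,0,0,-0.04,0.033, 0,0,0,0,0,0,0.033, 0,0,0,0,0,0,0.033]' 20; python3 go.py .583 -.119 .15 -72.4
python3 - <<'E'
from fit import *
for n in ("scene","top"):
    read_camera(n)
    for th,d,p0 in(("copper_strip",(.026,.14,.003,.005),(.5287,-.1361,np.radians(-72.4))),("offcut_tray",(.18,.074,0,.016),(.5287,-.1361,.307)),("guide_plate",(.06,.112,.004,.02),(.5583,.1076,1.667))):
        L=masks_of(th,n)
        if L: p,f=fit({n:hullmask(L[0]["pixels"])},d,p0); print(n,th,round(L[0]["score"],2),L[0]["pixels"].sum(),p,np.degrees(p[2]),round(f,3))
E
```

```text
t: 48.75
position: [0.584, -0.1185, 0.1807]
orientation: [[0.953, 0.304, 0.005], [0.304, -0.953, -0.001], [0.005, 0.002, -1.0]]
ft_force: [-0.6, 0.3, -0.8]
width: 0.0331
gripper_force: 0.0
yaw -72.32 turn z 0.0015 rad shift [-0.0013, 0.0001, 0.0307] tilt [0.0055, -0.0006, -1.0] pos [0.584, -0.1185, 0.1807] j7 -62.7
F [-0.63, 0.31, -0.81] w 0.0331 g 0.0 t 48.75
scene copper_strip 0.74 188 [ 0.5287 -0.1353 -1.1742] -67.27498935750357 1.865
scene offcut_tray 0.67 819 [ 0.5293 -0.1339  0.3084] 17.667221707329237 0.048
scene guide_plate 0.8 665 [0.5556 0.1114 1.6631] 95.2864285843381 0.057
top offcut_tray 0.53 46 [ 0.5458 -0.1192  0.0955] 5.472246144767624 34.835
top guide_plate 0.74 703 [0.563  0.095  1.9123] 109.56790597825338 2.034
```

```bash
python3 -m pendant '[0,0,0,0,0.04,-0.01,0.033, 0,0,0,0,0.04,-0.01,0.033, 0,0,0,0,0.04,-0.01,0.033, 0,0,0,0,0.04,-0.01,0.033, 0,0,0,0,0.04,-0.01,0.033, 0,0,0,0,0.04,-0.01,0.033, 0,0,0,0,0.04,0,0.033, 0,0,0,0,0,0,0.033, 0,0,0,0,0,0,0.033, 0,0,0,0,0,0,0.033]' 20
python3 - <<'E'
from fit import *
for n in("scene","top"):
    im=read_camera(n); h=cv2.cvtColor(im,cv2.COLOR_RGB2HSV).astype(int)
    q=np.round(proj(n,corners((.5287,-.1361,.307),.18,.074,0,.016))).astype(np.int32); reg=np.zeros((400,640),np.uint8); cv2.fillPoly(reg,[cv2.convexHull(q)],1)
    m=(reg>0)&(h[...,0]<22)&(h[...,1]>90); print(n,m.sum(),"tray px",reg.sum())
    if m.sum()>30:
        M=hullmask(m); p,f=fit({n:M},(.026,.14,.003,.005),(.5287,-.1361,np.radians(-72.4))); print(p,np.degrees(p[2]),round(f,3))
        p,f=fit({n:M},(.026,.14,.003,.005),(*p,0.0)); print("free z",p,round(f,3))
    L=masks_of("copper_strip",n); print([(d["position"],round(d["score"],2),int(d["pixels"].sum())) for d in L])
    L=masks_of("guide_plate",n)
    if L: p,f=fit({n:hullmask(L[0]["pixels"])},(.06,.112,.004,.02),(.5583,.1076,1.667)); print("plate",p,round(f,3))
E
```

```text
t: 49.98
position: [0.6674, -0.3845, 0.2361]
orientation: [[0.953, 0.304, -0.002], [0.304, -0.953, 0.002], [-0.001, -0.002, -1.0]]
ft_force: [-1.1, 0.5, -0.3]
width: 0.0331
gripper_force: 0.0
scene 305 tray px 1149
[ 0.5264 -0.1334 -1.2396] -71.02504615011067 0.084
free z [ 0.5257 -0.1327 -1.2442  0.0005] 0.084
[([339.4, 185.4], 0.72, 212)]
plate [0.5555 0.1126 1.66  ] 0.085
top 450 tray px 1904
[ 0.5258 -0.1365 -1.234 ] -70.70209290667412 0.059
free z [ 0.5254 -0.1364 -1.2441  0.004 ] 0.055
[([368.7, 198.5], 0.58, 318)]
plate [0.5564 0.108  1.6726] 0.07
```

```bash
python3 -c "
from station import *
print(finish_job())"
```

```text
the job is handed in; nothing more can be done
None
```

The job is handed in at about 50 s of the 136 s allowed, but no verdict came back: all three punches stood in their own-colour bores before the plate was lifted, and the last fits put the plate and strip flat and within about 5 mm of centre on the mat and in the tray.

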